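# Get the doming block out from behind the bench things

## Robot

A 6-joint arm with a two-finger parallel gripper is mounted at the origin on the work surface. World frame = base frame: x ahead of the robot, y to its left, z up, the work surface at z = 0. Lengths are in m, angles in rad, forces in N, time in s.
With the tool pointing down it reaches from about 0.425 to 0.95 m from the base axis. Payload 3.5 kg.
Tool frame: the origin (TCP) lies at the very end of the fingers, on their centre line; the grasp point (between the pads) lies 19 mm behind it; x points along the fingers, y is the direction in which the jaws open and shut, and the axes are right-handed (so a half turn about x gives the same grasp; the last joint's range is limited). The gripper opens to 85 mm and grips with 20 to 120 N. Pads are 22 mm wide; open, the fingers measure 114 mm over their backs; the gripper's body (76 mm by 85 mm) begins 54 mm behind the grasp point. The pads swing forward as they close: fully open they stand 13 mm farther back than shut.
Start: joints at [1.064, 0.286, 1.577, -0, 1.279, -0.15], TCP at [0.236, 0.632, 0.231] pointing down, gripper open.
Joint ranges: [-2.77, 2.77], [-0.9, 2.22], [0.21, 2.48], [-1.53, 4.67], [0.24, 2.81], [-2.84, 2.84]. Speed limits (rad/s): [2.79, 2.79, 3.14, 3.14, 3.14, 3.14].

## Interface

Orientations are given as a 3x3 rotation matrix whose columns are the frame's x, y, z axes.
In Python, from bench import status, capture, camera_model, order gives the robot as it stands. The module is installed in compiled form; this text tells all that it offers.
- The arm moves only by the tool jog_arm, never from a script. Its argument "targets" is a list of rows, each a list of 7 numbers: the turn, a rotation vector about the tool's x, y, z in degrees, then the shift along the tool's x, y, z in cm, then the closure, from 0 (fully open) to 1 (shut). A call has 1 to 20 rows; each row shifts and turns the pose as measured when the row begins, along the tool's axes as they then stand; what a row does not reach is not made up. A row lasts 1/10 s, in which the tool goes at most 50 mm and 8.59 degrees, less where a joint would pass 70% of its speed; a pose out of reach is approached as far as the arm can. A call with a gripper value outside its range is refused whole. The fingers move at their own pace and stop on an object; "grip_force" is the grip in N (left out, the last holds). Time passes only in rows, so rows that do not move let the fingers close. It gives the time, the measured TCP pose, the force and the opening at its end, in the units of the state.
- status.read_state(): the state, without advancing time (a new reading comes with each control period).
- capture(name): name is "side" or "top" or "wrist"; returns the picture (480x640x3 uint8, red, green, blue); there is no depth.
- camera_model(name): a dict with "fov_y" (degrees; the focal length in pixels is half the picture's height over the tangent of half this angle, whatever the lens; pixels are square), "cx", "cy" (the principal point, pixels), "distortion" ([k1, k2, p1, p2, k3] as OpenCV has them; the pictures are not rectified), "world_to_cam" (4x4, takes a point from world to camera coordinates). Camera axes: x right, y up, looking along -z (the intrinsics and any distortion apply to the point x, -y, -z); pixel columns grow to the right and rows downward; lengths in m; the calibration is good to about 2 mm. A picture is of the moment at which its call begins: read the wrist's pose just before it. camera_model takes no time and is no camera call; for the wrist camera it gives the pose at the moment of the call.
- order.close_job(): hands the job in, once; it reports no verdict.
The state is a dict: "t": time; "q": joint angles; "joint_velocities": joint speeds; "joint_torque": joint torques, N m; "eef_pos": TCP position; "tool_rot": TCP orientation; "wrist_force": force on the tool from outside, world axes, zero at the start; "moment": the same for the moment, N m; "opening": finger opening in m.
Only numpy, scipy, OpenCV 4.12 (cv2) and the standard library are available. Lean on these libraries where they do the work, as an engineer would, in place of code of your own. Each camera call takes 0.05 s, during which the arm holds its last target.

## Task

Clear the ring mandrel, the amber bottle and the red-lidded canister off the wooden bay into the blue side tray, so that all three stand in it, then fetch the brass doming block from behind them and set it flat on the middle of the round black rubber pad. Then put the three back, each on the very spot of the bay where it stood at the start. Set everything down upright and gently, let go of it all, and leave the yellow-lidded tin, the bur stand and the brush where they are.

Things in the scene. Friction and masses are not known exactly. Their poses are not given: they have to be found in the camera images.
- mandrel: Stepped steel ring mandrel standing upright: a round base 48 mm across and 12 mm high, above it round steps 26 mm across (to 36 mm high), 22 mm (to 60 mm) and 18 mm (from 60 mm to the top at 112 mm). Grip the top step. Origin: centre of the underside, z up along its axis. About 0.22 kg. Loose.
- bottle: Amber bottle with a pale label band, closed by a black cap: straight body 46 mm across up to 78 mm high, cap 40 mm across from there to the top at 106 mm. Origin: centre of the underside, z up along its axis. About 0.16 kg. Loose.
- canister: White round canister with a fixed red lid: body 43 mm across up to 70 mm high, lid 47 mm across from there to the top at 100 mm. Origin: centre of the underside, z up along its axis. About 0.13 kg. Loose.
- block: Brass doming block 40 x 40 mm and 30 mm high, with round dimples marked on top. It stands at the rear of the bay, on the bare wood between the two rear spots, closed in by the three taller things. Origin: centre of the underside, x and y square to its sides, z up. About 0.38 kg. Loose.
- bay: Fixed dark wooden board 200 (x) by 210 mm (y), upper face 8 mm above the bench, with an 18 mm high, 6 mm thick lip at its rear (+x) edge and sides. Three grey spots 56 mm across at (x, y) = (-40, 0), (30, 56), (30, -56) mm; on each, within 4 mm of centre, stands one of mandrel, bottle, canister (which varies). The doming block is near (30, 0). Origin: centre of underside, z up.
- tray: Blue side tray, fixed, 200 mm (x) by 190 mm (y), wall 4 mm thick and 14 mm high, floor 4 mm above the bench; empty at the start. Origin: centre of the underside, z up. It stands left or right of the bay.
- pad: Round black rubber pad, fixed, 110 mm across, its flat top 8 mm above the bench. Origin: centre of the underside, z up. It stands on the other side of the bay from the tray.
- tin: Small round green tin with a yellow lid, 39 mm across and 20 mm high, at a front corner of the bay. Origin: centre of the underside. Loose; not to be disturbed.
- burs: Bur stand: pale wooden block 50 (x) by 110 (y) by 28 mm with two rows of small steel burs standing in it, 55 mm high in all, on the bench in front of the bay. Origin: centre of the underside. Loose; not to be disturbed.
- brush: Hand brush lying on the bench far left, beyond the side area. Origin: at its underside. Loose; not to be disturbed.

How it is judged:
By the outcome, as a careful person would: the job done as asked, in the order asked, and still so for the second after the job is handed in, with the robot touching nothing.
It also fails if it takes over 144 s, if anything falls off the work surface, if the arm or the gripper's body presses on something with over 40 N, if the wrist force passes 120 N, or if a joint passes its speed limit or range.

## Working session

There is one attempt and no reset: what is moved stays moved. The work goes in short steps, Python scripts to look and compute and a tool call to move; the robot and the scene stay as the last step left them, time stands still between calls to the robot, and variables do not carry over. Pictures are saved under pics/ and viewed, and the job is handed in when it is done.

Besides the shell and the picture viewer there is one more tool, called after ">>>" as name(argument=value, ...), one argument or row to a line, values as JSON. jog_arm: Moves the arm, as the interface text tells. Its arguments: {"type":"object","properties":{"targets":{"type":"array"},"grip_force":{"type":"number"}},"required":["targets"]}

```bash
mkdir -p pics; cat > h.py <<'E'
import numpy as np, cv2
from bench import status, capture, camera_model, order
def K(m):
    f=240/np.tan(np.radians(m['fov_y'])/2)
    return np.array([[f,0,m['cx']],[0,f,m['cy']],[0,0,1.]])
def snap(n,fn):
    m=camera_model(n); im=capture(n); cv2.imwrite('pics/'+fn,cv2.cvtColor(im,cv2.COLOR_RGB2BGR)); return im,m
F=np.diag([1,-1,-1.])
def px2w(m,uv,z):
    p=cv2.undistortPoints(np.array(uv,float).reshape(-1,1,2),K(m),np.array(m['distortion'],float)).reshape(-1,2)
    T=np.array(m['world_to_cam']);R=T[:3,:3];c=-R.T@T[:3,3]
    d=(R.T@F@np.c_[p,np.ones(len(p))].T).T
    s=(z-c[2])/d[:,2]
    return c+d*s[:,None]
def w2px(m,P):
    T=np.array(m['world_to_cam']);P=np.array(P,float).reshape(-1,3)
    q=(F@(T[:3,:3]@P.T+T[:3,3:])).T
    return cv2.projectPoints(q,np.zeros(3),np.zeros(3),K(m),np.array(m['distortion'],float))[0].reshape(-1,2)
E
python3 - <<'E'
from h import *
s=status.read_state()
for k in s: print(k,np.round(s[k],3).tolist())
for n in('side','top','wrist'):
    im,m=snap(n,n+'0.png'); T=np.array(m['world_to_cam']); print(n,m['fov_y'],m['cx'],m['cy'],m['distortion'],(-T[:3,:3].T@T[:3,3]).round(3))
E
```

```text
t 0.0
q [1.064, 0.287, 1.578, -0.0, 1.279, -0.15]
joint_velocities [-0.0, 0.0, 0.002, -0.001, 0.0, -0.001]
joint_torque [-0.0, -40.598, -29.263, -0.0, 0.006, -0.0]
eef_pos [0.235, 0.632, 0.23]
tool_rot [[-0.001, 0.349, 0.937], [-0.002, 0.937, -0.349], [-1.0, -0.002, -0.0]]
wrist_force [0.278, -0.78, -0.28]
moment [-0.039, 0.032, -0.049]
opening 0.086
side 56.06645814001738 318.4138640890781 239.99028199929654 [-0.03790962  0.          0.          0.          0.        ] [ 0.238 -0.651  0.645]
top 42.41173325223275 318.75625362999733 253.33890424126517 [0.01091622 0.         0.         0.         0.        ] [ 0.356 -0.016  1.207]
wrist 58.01729764960032 319.4416027581212 247.32812524032946 [0.02552763 0.         0.         0.         0.        ] [0.158 0.66  0.373]
```

View pics/top0.png

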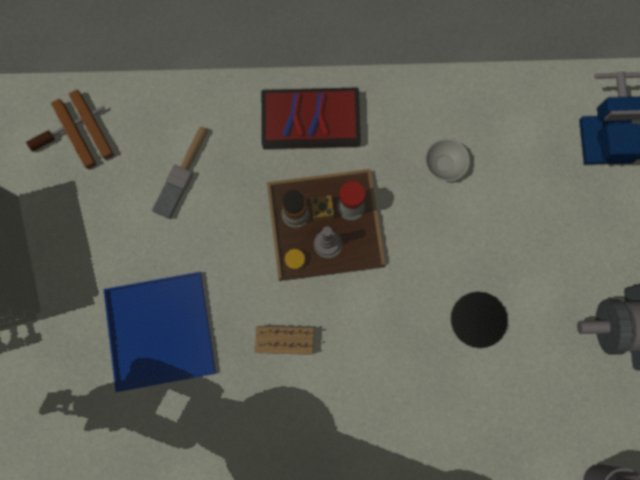

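View pics/side0.png

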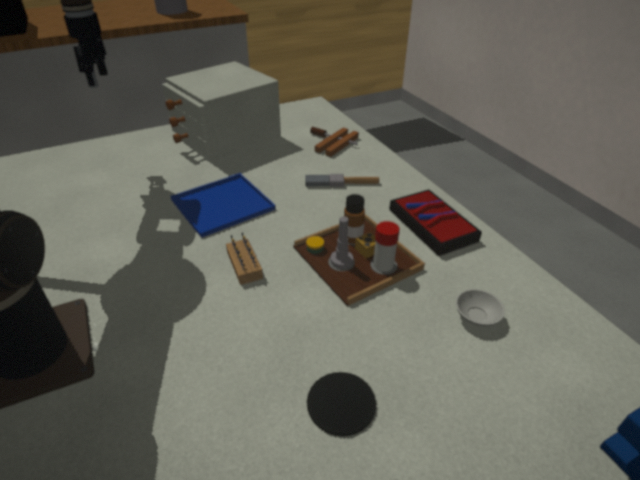

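View pics/wrist0.png

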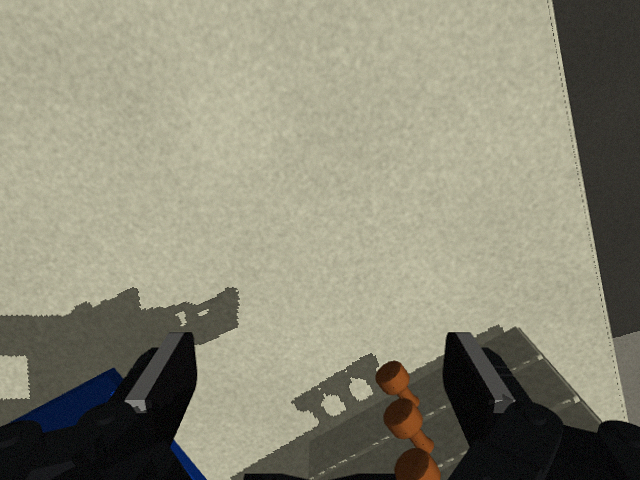

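The top view shows bay centre near (326,225), bottle rear-left (294,205), canister rear-right (351,195), mandrel in front (328,240), tin front-left (294,259), block (321,206), tray (160,331) and pad (480,320). I'll zoom in for measuring.

```bash
python3 - <<'E'
from h import *
im=cv2.imread('pics/top0.png'); c=im[160:290,255:395]
cv2.imwrite('pics/tc.png',cv2.resize(np.clip(c*1.6,0,255).astype(np.uint8),None,fx=4.2,fy=4.2,interpolation=cv2.INTER_CUBIC))
m=camera_model('top')
# pad
g=cv2.cvtColor(im,cv2.COLOR_BGR2GRAY)
msk=(g<35).astype(np.uint8); n,l,st,ce=cv2.connectedComponentsWithStats(msk)
i=l[320,480]; print('pad',st[i],ce[i],px2w(m,ce[i],.008).round(4))
b,gg,r=[im[...,k].astype(int) for k in range(3)]
msk=((b>60)&(b>r*2.5)).astype(np.uint8); msk[:,:90]=0;msk[:,230:]=0
msk=cv2.morphologyEx(msk,cv2.MORPH_CLOSE,np.ones((5,5)))
cs,_=cv2.findContours(msk,0,2);cc=max(cs,key=cv2.contourArea);re=cv2.minAreaRect(cc);print('tray',re)
print(px2w(m,cv2.boxPoints(re),.014).round(4),px2w(m,re[0],.014).round(4))
E
```

```text
pad [ 453  293   54   54 2275] [479.28967033 319.39428571] [[ 0.4416 -0.3164  0.008 ]]
tray ((157.79998779296875, 330.5999755859375), (100.6920166015625, 98.99494934082031), 81.8698959350586)
[[0.5205 0.4136 0.014 ]
 [0.5432 0.2232 0.014 ]
 [0.3514 0.1939 0.014 ]
 [0.3301 0.3789 0.014 ]] [[0.4348 0.3024 0.014 ]]
```

View pics/tc.png

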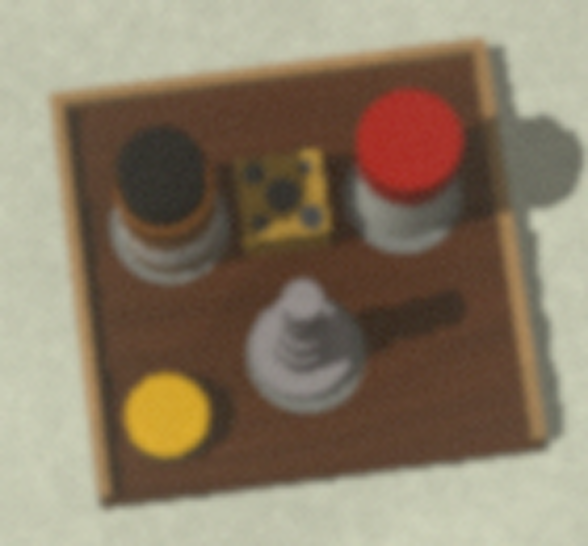

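```bash
cat >> h.py <<'E'
def st():
    s=status.read_state(); R=np.array(s['tool_rot']); p=np.array(s['eef_pos'])
    y=R[:,1]; print('t',round(s['t'],2),'p',p.round(4),'yaw',round(np.degrees(np.arctan2(-y[0],y[1])),2),'open',round(s['opening'],4),'f',np.round(s['wrist_force'],1)); return s,p,R
def to(P,n=None):
    s,p,R=st(); d=R.T@(np.array(P)-p)*100; print('tool cm',d.round(2),'len',np.linalg.norm(d).round(2))
    # residual turn to vertical
    return d
E
python3 - <<'E'
from h import *
m=camera_model('wrist');T=np.array(m['world_to_cam']);s,p,R=st()
print('cam fwd in tool',R.T@(-T[2,:3]),'cam pos in tool',R.T@((-T[:3,:3].T@T[:3,3])-p))
to([.46,.02,.32])
a=px2w(camera_model('top'),[[255+52/4.2,160+95/4.2],[255+485/4.2,160+42/4.2],[255+545/4.2,160+447/4.2],[255+103/4.2,160+500/4.2]],.018)
print(a)
E
```

```text
t 0.15 p [0.2355 0.6321 0.2302] yaw -20.44 open 0.0852 f [ 1.  -0.5  0.1]
cam fwd in tool [ 0.94665665 -0.00133471  0.32224122] cam pos in tool [-0.14282252 -0.00096359 -0.08248476]
t 0.15 p [0.2355 0.6321 0.2302] yaw -20.44 open 0.0852 f [ 1.  -0.5  0.1]
tool cm [ -8.9  -49.53  42.41] len 65.81
[[ 0.72340571  0.08903174  0.018     ]
 [ 0.74418585 -0.11782512  0.018     ]
 [ 0.54791133 -0.13797261  0.018     ]
 [ 0.5282617   0.06713771  0.018     ]]
```

>>> jog_arm(
  targets=[
    [-7,0,0,0,0,0,0],
    [-7,0,0,0,0,0,0],
    [-7,0,0,0,0,0,0],
    [-6,0,0,0,0,0,0],
    [0,0,0,0,0,0,0],
  ],
)

```text
t: 0.65
eef_pos: [0.2348, 0.6308, 0.2271]
tool_rot: [[-0.003, -0.132, 0.991], [-0.006, 0.991, 0.132], [-1.0, -0.006, -0.004]]
wrist_force: [0.1, 0.0, 0.1]
opening: 0.0857
```

```bash
python3 - <<'E'
from h import *
to([.45,-.02,.32])
E
```

```text
t 0.65 p [0.2348 0.6308 0.2271] yaw 7.59 open 0.0857 f [0.1 0.  0.1]
tool cm [ -8.96 -67.4   12.69] len 69.17
```

>>> jog_arm(
  targets=[
    [1,0,0,-1,-3,2.5,0],
    [1,0,0,-1,-4,2.5,0],
    [0,0,0,-1,-4,2.5,0],
    [0,0,0,-1,-4,2,0],
    [0,0,0,-1,-4,1.5,0],
    [0,0,0,-1,-4.5,1,0],
    [0,0,0,-1,-4.5,0.5,0],
    [0,0,0,-1,-4.5,0,0],
    [0,0,0,-1,-4.5,0,0],
    [0,0,0,0,-4.5,0,0],
    [0,0,0,0,-4.5,0,0],
    [0,0,0,0,-4.5,0,0],
    [0,0,0,0,-4.5,0,0],
    [0,0,0,0,-4.5,0,0],
    [0,0,0,0,-4,0,0],
    [0,0,0,0,-2.5,0,0],
    [0,0,0,0,0,0,0],
  ],
)

```text
t: 2.35
eef_pos: [0.4166, -0.0383, 0.3229]
tool_rot: [[0.001, -0.055, 0.998], [-0.013, 0.998, 0.055], [-1.0, -0.013, 0.001]]
wrist_force: [-0.6, 0.3, 0.9]
opening: 0.0853
```

```bash
python3 - <<'E'
from h import *
to([.45,-.02,.32])
snap('wrist','w1.png')
E
```

```text
t 2.35 p [ 0.4166 -0.0383  0.3229] yaw 3.14 open 0.0853 f [-0.6  0.3  0.9]
tool cm [0.27 1.65 3.43] len 3.82
```

View pics/w1.png

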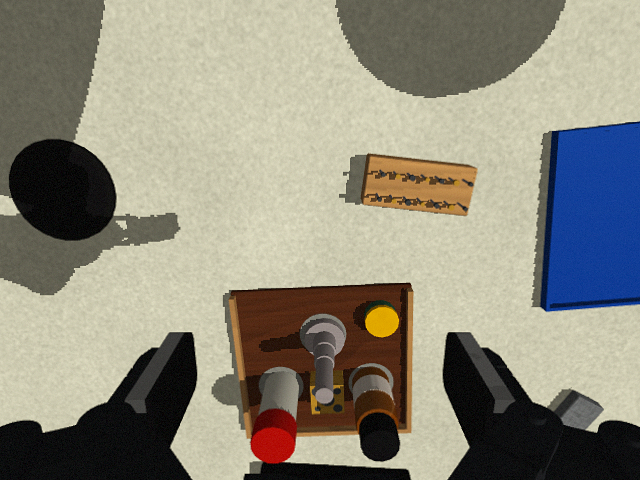

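Wrist view (upside down, robot at top): bay spans (230–412, 285–437). Mandrel base is near (322,335), canister base (281,385), bottle base (373,381), tin (381,321), burs (419,185). I'll measure from an enlargement.

```bash
python3 - <<'E'
from h import *
im=cv2.imread('pics/w1.png'); c=im[275:475,220:430]
cv2.imwrite('pics/wc.png',cv2.resize(np.clip(c*1.4,0,255).astype(np.uint8),None,fx=3,fy=3,interpolation=cv2.INTER_CUBIC))
m=camera_model('wrist')
# guesses from bay pose: overlay predicted
import json
def bay(x,y,yaw=5.74,c=(.636,-.025)):
    a=np.radians(yaw);return np.array([c[0]+np.cos(a)*x-np.sin(a)*y,c[1]+np.sin(a)*x+np.cos(a)*y])
for n,xy in dict(mandrel=(-.04,0),bottle=(.03,.056),can=(.03,-.056),block=(.03,0)).items():
    print(n,bay(*xy).round(4),w2px(m,[*bay(*xy),.008]).round(1))
o=im.copy()
def circ(xy,z,r,col):
    t=np.linspace(0,2*np.pi,60);P=np.c_[xy[0]+r*np.cos(t),xy[1]+r*np.sin(t),0*t+z]
    cv2.polylines(o,[np.round(w2px(m,P)*16).astype(int)],True,col,1,shift=4)
b=bay
circ(b(-.04,0),.02,.024,(0,255,0));circ(b(-.04,0),.12,.009,(0,255,0))
circ(b(.03,.056),.008,.023,(0,255,255));circ(b(.03,.056),.114,.02,(0,255,255))
circ(b(.03,-.056),.008,.0215,(255,255,0));circ(b(.03,-.056),.108,.0235,(255,255,0))
q=[[*b(.03+i*.02,j*.02),.038] for i,j in((1,1),(1,-1),(-1,-1),(-1,1))]
cv2.polylines(o,[np.round(w2px(m,q)*16).astype(int)],True,(0,0,255),1,shift=4)
q=[[*b(i*.1,j*.105),.018] for i,j in((1,1),(1,-1),(-1,-1),(-1,1))]
cv2.polylines(o,[np.round(w2px(m,q)*16).astype(int)],True,(255,0,255),1,shift=4)
circ((.4416,-.3164),.008,.055,(0,255,0))
cv2.imwrite('pics/ov.png',cv2.resize(o[275:475,220:430],None,fx=3,fy=3,interpolation=cv2.INTER_CUBIC))
cv2.imwrite('pics/ovp.png',o)
E
```

```text
mandrel [ 0.5962 -0.029 ] [[322.4 332.1]]
bottle [0.6602 0.0337] [[369.8 380.6]]
can [ 0.6715 -0.0777] [[280.  383.2]]
block [ 0.6658 -0.022 ] [[324.8 381.9]]
```

View pics/ov.png

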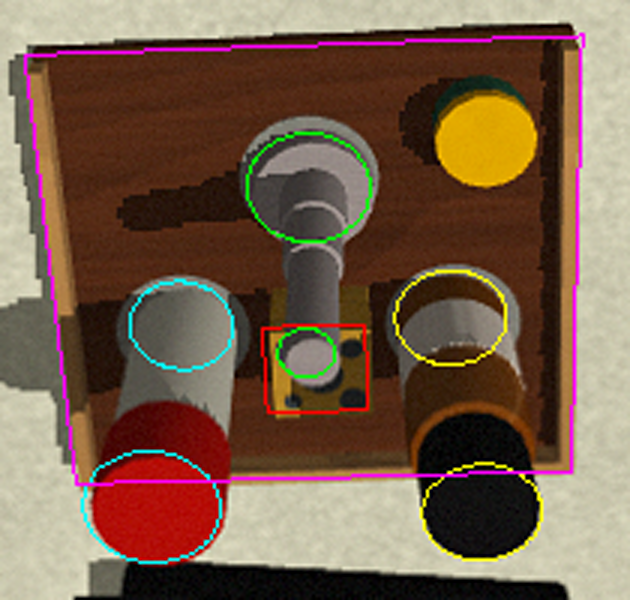

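View pics/ovp.png

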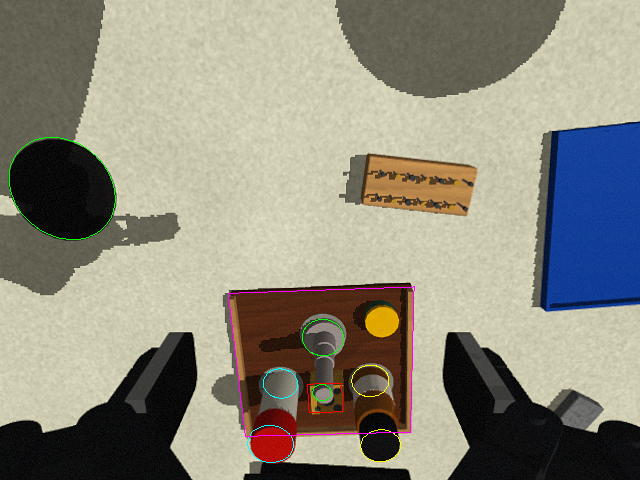

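```bash
cat >> h.py <<'E'
from scipy.spatial.transform import Rotation as Ro
def to(P,yaw=5.7):
    s,p,R=st(); a=np.radians(yaw)
    G=np.array([[0,-np.sin(a),np.cos(a)],[0,np.cos(a),np.sin(a)],[-1,0,0]])
    d=G.T@(np.array(P)-p)*100; print('turn deg',np.degrees(Ro.from_matrix(R.T@G).as_rotvec()).round(2),'shift cm',d.round(2),'len',np.linalg.norm(d).round(2))
E
python3 - <<'E'
from h import *
to([.599,-.027,.18])
E
```

```text
t 2.4 p [ 0.4166 -0.0371  0.3229] yaw 3.23 open 0.0852 f [-0.2 -0.7  0.6]
turn deg [-2.47  0.01  0.7 ] shift cm [14.29 -0.81 18.25] len 23.19
```

>>> jog_arm(
  targets=[
    [-2.5,0,0.7,1,-0.1,3,0.4],
    [0,0,0,2,-0.1,3.5,0.4],
    [0,0,0,2.5,-0.1,3.5,0.4],
    [0,0,0,2.5,-0.1,3.5,0.4],
    [0,0,0,2.5,-0.1,2.5,0.4],
    [0,0,0,2,-0.1,1.3,0.4],
    [0,0,0,1,-0.1,0.5,0.4],
    [0,0,0,0,0,0,0.4],
  ],
)

```text
t: 3.2
eef_pos: [0.6023, -0.0157, 0.1859]
tool_rot: [[0.006, -0.101, 0.995], [0.002, 0.995, 0.101], [-1.0, 0.002, 0.006]]
wrist_force: [0.7, -0.6, 0.5]
opening: 0.0513
```

```bash
python3 - <<'E'
from h import *
to([.599,-.027,.077])
snap('wrist','w2.png')
E
```

```text
t 3.2 p [ 0.6023 -0.0157  0.1859] yaw 5.78 open 0.0513 f [ 0.7 -0.6  0.5]
turn deg [ 0.08  0.33 -0.1 ] shift cm [10.89 -1.09 -0.44] len 10.96
```

View pics/w2.png

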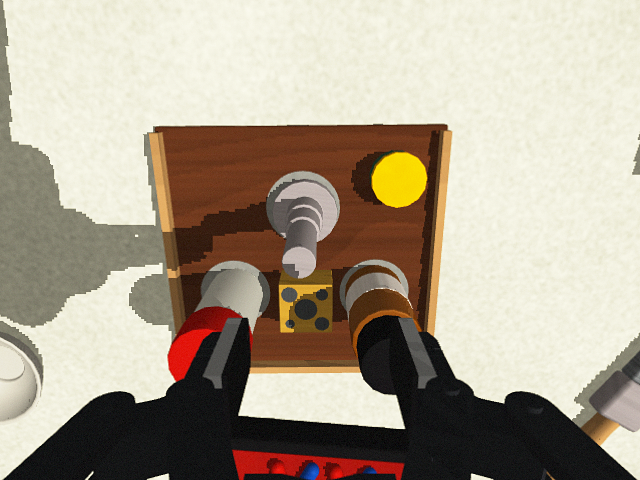

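```bash
cat > ov.py <<'E'
from h import *
class OV:
    def __init__(s,f,m): s.o=cv2.imread('pics/'+f); s.m=m
    def circ(s,xy,z,r,col):
        t=np.linspace(0,2*np.pi,90);P=np.c_[xy[0]+r*np.cos(t),xy[1]+r*np.sin(t),0*t+z]
        cv2.polylines(s.o,[np.round(w2px(s.m,P)*16).astype(int)],True,col,1,cv2.LINE_AA,shift=4)
    def rect(s,xy,yaw,hx,hy,z,col):
        a=np.radians(yaw);q=[[xy[0]+np.cos(a)*i*hx-np.sin(a)*j*hy,xy[1]+np.sin(a)*i*hx+np.cos(a)*j*hy,z] for i,j in((1,1),(1,-1),(-1,-1),(-1,1))]
        cv2.polylines(s.o,[np.round(w2px(s.m,q)*16).astype(int)],True,col,1,cv2.LINE_AA,shift=4)
    def save(s,f,x0,x1,y0,y1,k): cv2.imwrite('pics/'+f,cv2.resize(s.o[y0:y1,x0:x1],None,fx=k,fy=k,interpolation=cv2.INTER_CUBIC))
G,Y,C,Rd,M=(0,255,0),(0,255,255),(255,255,0),(0,0,255),(255,0,255)
E
python3 - <<'E'
from ov import *
v=OV('w2.png',camera_model('wrist'))
v.circ((.599,-.027),.02,.024,G);v.circ((.599,-.027),.12,.009,G)
v.circ((.6605,.034),.008,.023,Y);v.circ((.6605,.034),.086,.023,Y)
v.circ((.6715,-.0767),.008,.0215,C);v.circ((.6715,-.0767),.078,.0235,C)
v.rect((.6675,-.0205),4,.02,.02,.038,Rd)
v.rect((.636,-.025),5.7,.1,.105,.018,M)
b=lambda x,y:(.636+.995*x-.0993*y,-.025+.0993*x+.995*y)
for s in((-.04,0),(.03,.056),(.03,-.056)): v.circ(b(*s),.008,.028,M)
v.save('ov2.png',145,455,115,380,2.5)
E
```

```text
(no output)
```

View pics/ov2.png

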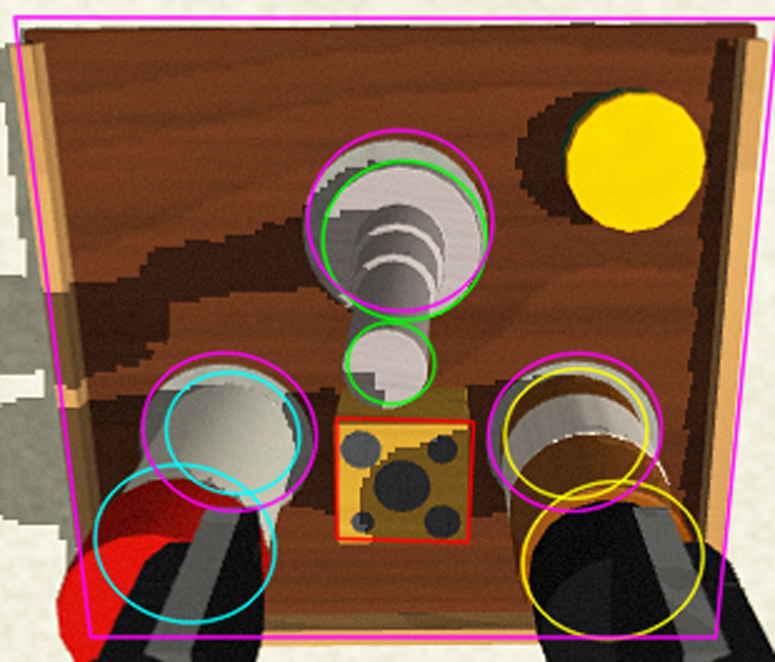

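Wrist view confirms the estimates: mandrel ≈(0.600,-0.0273), block ≈(0.667,-0.0205). Next I lower onto the mandrel.

>>> jog_arm(
  targets=[
    [0,0.3,0,0,-0.8,-0.2,0.4],
    [0,0,0,1,-0.3,-0.1,0.4],
    [0,0,0,2,0,0,0.4],
    [0,0,0,2,0,0,0.4],
    [0,0,0,2,0,0,0.4],
    [0,0,0,1.5,0,0,0.4],
    [0,0,0,0,0,0,0.4],
  ],
)

```text
t: 3.95
eef_pos: [0.6021, -0.0304, 0.1077]
tool_rot: [[0.016, -0.097, 0.995], [-0.002, 0.995, 0.097], [-1.0, -0.004, 0.016]]
wrist_force: [-0.4, 0.1, 0.3]
opening: 0.0514
```

```bash
python3 - <<'E'
from h import *
to([.600,-.0273,.077])
E
```

```text
t 3.95 p [ 0.6021 -0.0304  0.1077] yaw 5.58 open 0.0514 f [-0.4  0.1  0.3]
turn deg [-0.12  0.92  0.22] shift cm [ 3.07  0.33 -0.17] len 3.09
```

>>> jog_arm(
  targets=[
    [0,0.9,0.2,0,0.3,-0.2,0.4],
    [0,0,0,1.2,0,0,0.4],
    [0,0,0,1.2,0,0,0.4],
    [0,0,0,0.6,0,0,0.4],
    [0,0,0,0,0,0,0.4],
  ],
)

```text
t: 4.45
eef_pos: [0.6015, -0.0281, 0.0786]
tool_rot: [[0.005, -0.097, 0.995], [-0.001, 0.995, 0.097], [-1.0, -0.002, 0.005]]
wrist_force: [0.4, 0.7, -0.4]
opening: 0.051
```

```bash
python3 - <<'E'
from h import *
to([.600,-.0273,.077])
snap('wrist','w3.png')
E
```

```text
t 4.45 p [ 0.6015 -0.0281  0.0786] yaw 5.54 open 0.051 f [ 0.4  0.7 -0.4]
turn deg [-0.16  0.26  0.1 ] shift cm [ 0.16  0.09 -0.14] len 0.23
```

View pics/w3.png

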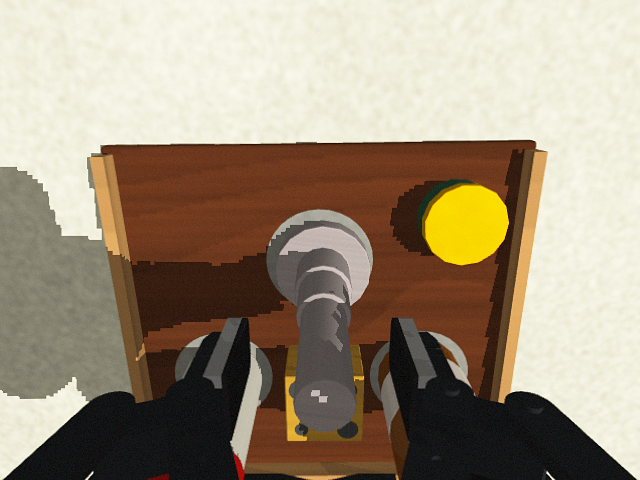

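```bash
python3 - <<'E'
from ov import *
m=camera_model('wrist')
v=OV('w3.png',m)
v.circ((.600,-.0273),.02,.024,G);v.circ((.600,-.0273),.12,.009,G)
v.rect((.6675,-.0205),4,.02,.02,.038,Rd)
b=lambda x,y:(.6387+.995*x-.0993*y,-.0253+.0993*x+.995*y)
for s in((-.04,0),(.03,.056),(.03,-.056)): v.circ(b(*s),.008,.028,M)
v.save('ov3.png',170,480,200,450,2.5)
E
```

```text
(no output)
```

View pics/ov3.png

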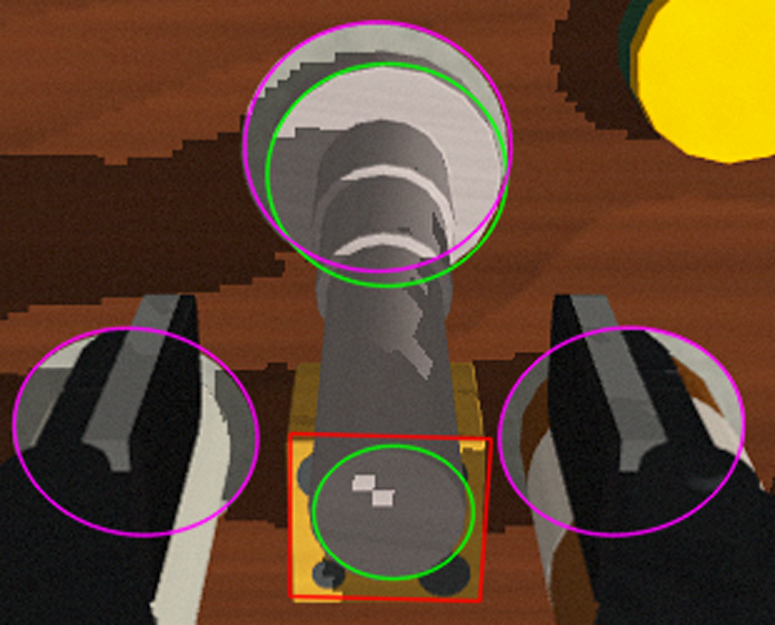

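>>> jog_arm(
  targets=[
    [0,0,0,0,0,0,1],
    [0,0,0,0,0,0,1],
    [0,0,0,0,0,0,1],
    [0,0,0,0,0,0,1],
    [0,0,0,0,0,0,1],
    [0,0,0,0,0,0,1],
  ],
  grip_force=45,
)

```text
t: 5.1
eef_pos: [0.602, -0.0281, 0.0794]
tool_rot: [[0.006, -0.097, 0.995], [-0.002, 0.995, 0.097], [-1.0, -0.002, 0.006]]
wrist_force: [0.6, 0.9, -1.2]
opening: 0.0164
```

```bash
python3 - <<'E'
from h import *
to([.477,.354,.22])
E
```

```text
t 5.1 p [ 0.602  -0.0281  0.0794] yaw 5.56 open 0.0164 f [ 0.6  0.9 -1.2]
turn deg [-0.14  0.33  0.13] shift cm [-14.06  39.27  -8.64] len 42.59
```

>>> jog_arm(
  targets=[
    [0,0,0,-1,0,0,1],
    [0,0,0,-2,0,0,1],
    [0,0,0,-3,0,0,1],
    [0,0,0,-3,0,0,1],
    [0,0,0,-2.5,1.5,-0.5,1],
    [0,0,0,-1,3,-1,1],
    [0,0,0,0,4,-1,1],
    [0,0,0,0,4,-1,1],
    [0,0,0,0,4,-1,1],
    [0,0,0,0,4,-1,1],
    [0,0,0,0,4,-1,1],
    [0,0,0,0,4,-1,1],
    [0,0,0,0,4,-1,1],
    [0,0,0,0,3,-0.5,1],
    [0,0,0,0,2,0,1],
    [0,0,0,0,1,0,1],
    [0,0,0,0,0,0,1],
  ],
)

```text
t: 6.8
eef_pos: [0.4697, 0.3601, 0.2204]
tool_rot: [[0.016, -0.093, 0.995], [0.002, 0.996, 0.093], [-1.0, 0.0, 0.016]]
wrist_force: [-0.5, 0.3, -1.2]
opening: 0.0161
```

```bash
python3 - <<'E'
from h import *
to([.477,.354,.0754])
snap('wrist','w4.png')
E
```

```text
t 6.8 p [0.4697 0.3601 0.2204] yaw 5.36 open 0.0161 f [-0.5  0.3 -1.2]
turn deg [-0.34  0.92  0.  ] shift cm [14.5  -0.68  0.67] len 14.53
```

View pics/w4.png

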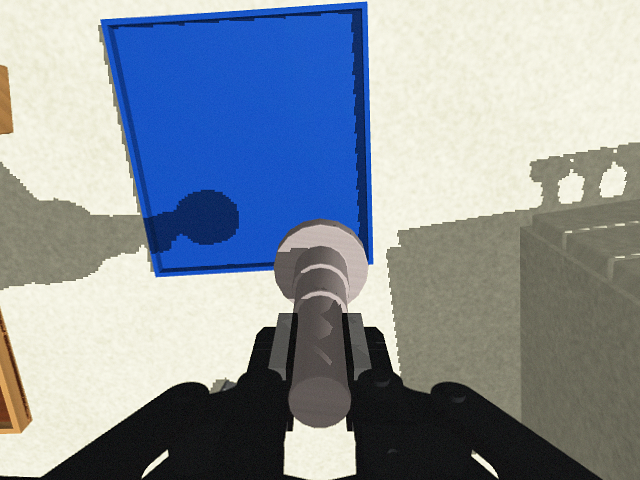

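```bash
python3 - <<'E'
from h import *
m=camera_model('wrist')
print(px2w(m,[[102,20],[367,3],[372,262],[157,276]],.014).round(4))
E
```

```text
[[0.3525 0.1916 0.014 ]
 [0.3238 0.3779 0.014 ]
 [0.5183 0.4079 0.014 ]
 [0.5487 0.2229 0.014 ]]
```

>>> jog_arm(
  targets=[
    [-0.3,0.9,0,2,-0.6,0.7,1],
    [0,0,0,3,0,0,1],
    [0,0,0,3,0,0,1],
    [0,0,0,2.5,0,0,1],
    [0,0,0,1.5,0,0,1],
    [0,0,0,0.7,0,0,1],
    [0,0,0,0,0,0,1],
  ],
)

```text
t: 7.55
eef_pos: [0.4837, 0.3467, 0.0932]
tool_rot: [[0.006, -0.089, 0.996], [-0.001, 0.996, 0.089], [-1.0, -0.001, 0.006]]
wrist_force: [-0.2, 1.1, -1.7]
opening: 0.0166
```

```bash
python3 - <<'E'
from h import *
to([.477,.354,.0754])
E
```

```text
t 7.55 p [0.4837 0.3467 0.0932] yaw 5.13 open 0.0166 f [-0.2  1.1 -1.7]
turn deg [-0.57  0.33  0.08] shift cm [ 1.78  0.79 -0.59] len 2.04
```

>>> jog_arm(
  targets=[
    [-0.5,0.3,0,0.6,0.7,-0.6,1],
    [0,0,0,0.5,0,0,1],
    [0,0,0,0.4,0,0,1],
    [0,0,0,0.2,0,0,1],
    [0,0,0,0,0,0,1],
  ],
)

```text
t: 8.05
eef_pos: [0.4792, 0.3551, 0.0794]
tool_rot: [[0.007, -0.099, 0.995], [0.002, 0.995, 0.099], [-1.0, 0.001, 0.007]]
wrist_force: [-0.2, 1.0, -1.8]
opening: 0.016
```

```bash
python3 - <<'E'
from h import *
to([.477,.354,.0754])
E
```

```text
t 8.05 p [0.4792 0.3551 0.0794] yaw 5.7 open 0.016 f [-0.2  1.  -1.8]
turn deg [-0.    0.43 -0.08] shift cm [ 0.4  -0.09 -0.23] len 0.47
```

>>> jog_arm(
  targets=[
    [0,0.4,0,0.2,0,0,1],
    [0,0,0,0.15,0,0,1],
    [0,0,0,0.1,0,0,1],
    [0,0,0,0,0,0,1],
  ],
)

```text
t: 8.45
eef_pos: [0.48, 0.3555, 0.0755]
tool_rot: [[0.001, -0.099, 0.995], [0.002, 0.995, 0.099], [-1.0, 0.002, 0.002]]
wrist_force: [0.5, -0.1, -1.3]
opening: 0.0161
```

```bash
python3 - <<'E'
from h import *
to([.477,.354,.0754])
E
```

```text
t 8.45 p [0.48   0.3555 0.0755] yaw 5.7 open 0.0161 f [ 0.5 -0.1 -1.3]
turn deg [ 0.    0.09 -0.11] shift cm [ 0.01 -0.12 -0.31] len 0.33
```

>>> jog_arm(
  targets=[
    [0,0,0,0.1,0,0,1],
    [0,0,0,0,0,0,1],
  ],
)

```text
t: 8.65
eef_pos: [0.4804, 0.3558, 0.0757]
tool_rot: [[0.002, -0.099, 0.995], [0.002, 0.995, 0.099], [-1.0, 0.002, 0.002]]
wrist_force: [0.2, -0.2, -0.6]
opening: 0.0164
```

>>> jog_arm(
  targets=[
    [0,0,0,0,0,0,0.5],
    [0,0,0,0,0,0,0.4],
    [0,0,0,0,0,0,0.4],
    [0,0,0,0,0,0,0.4],
    [0,0,0,-1,0,0,0.4],
    [0,0,0,-2,0,0,0.4],
    [0,0,0,-3,0,0,0.4],
    [0,0,0,-3,0,0,0.4],
    [0,0,0,-3,0,0,0.4],
    [0,0,0,-1,0,0,0.4],
    [0,0,0,0,0,0,0.4],
  ],
)

```text
t: 9.75
eef_pos: [0.4803, 0.3554, 0.2135]
tool_rot: [[0.004, -0.099, 0.995], [0.004, 0.995, 0.099], [-1.0, 0.003, 0.005]]
wrist_force: [-0.1, 0.5, 0.1]
opening: 0.0512
```

```bash
python3 - <<'E'
from h import *
to([.6615,.033,.2])
snap('wrist','w5.png')
E
```

```text
t 9.75 p [0.4803 0.3554 0.2135] yaw 5.7 open 0.0512 f [-0.1  0.5  0.1]
turn deg [ 0.    0.27 -0.18] shift cm [  1.35 -33.88  14.82] len 37.01
```

View pics/w5.png

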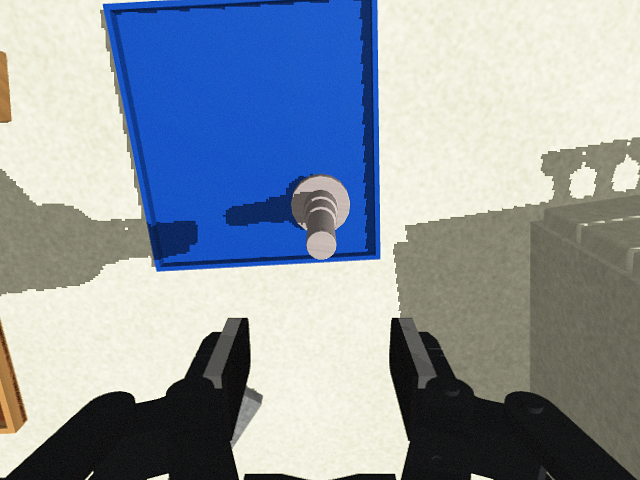

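>>> jog_arm(
  targets=[
    [0,0.3,-0.2,0,-1,0.5,0.15],
    [0,0,0,0,-3,1.2,0.15],
    [0,0,0,0,-4,1.7,0.15],
    [0,0,0,0,-4,1.7,0.15],
    [0,0,0,0,-4,1.7,0.15],
    [0,0,0,0,-4,1.7,0.15],
    [0,0,0,0,-4,1.7,0.15],
    [0,0,0,0,-4,1.7,0.15],
    [0,0,0,0,-3,1.5,0.15],
    [0,0,0,0,-2,1,0.15],
    [0,0,0,0,-1,0.5,0.15],
    [0,0,0,0,0,0,0.15],
  ],
)

```text
t: 11.0
eef_pos: [0.6593, 0.0102, 0.1829]
tool_rot: [[-0.045, -0.099, 0.994], [-0.007, 0.995, 0.099], [-0.999, -0.002, -0.046]]
wrist_force: [0.3, -0.7, 0.1]
opening: 0.0726
```

```bash
python3 - <<'E'
from ov import *
to([.6615,.033,.055])
im,m=snap('wrist','w6.png')
v=OV('w6.png',m)
v.circ((.6605,.033),.008,.023,Y);v.circ((.6605,.033),.114,.02,Y);v.circ((.6605,.033),.086,.023,Y)
b=lambda x,y:(.6387+.995*x-.0993*y,-.0253+.0993*x+.995*y)
for s in((-.04,0),(.03,.056),(.03,-.056)): v.circ(b(*s),.008,.028,M)
v.circ((.6715,-.0767),.108,.0235,C)
v.rect((.6675,-.0205),4,.02,.02,.038,Rd)
v.save('ov6.png',0,640,0,480,1.25)
E
```

```text
t 11.0 p [0.6593 0.0102 0.1829] yaw 5.7 open 0.0726 f [ 0.3 -0.7  0.1]
turn deg [-0.   -2.61  0.14] shift cm [12.79  2.25  0.45] len 13.0
```

View pics/ov6.png

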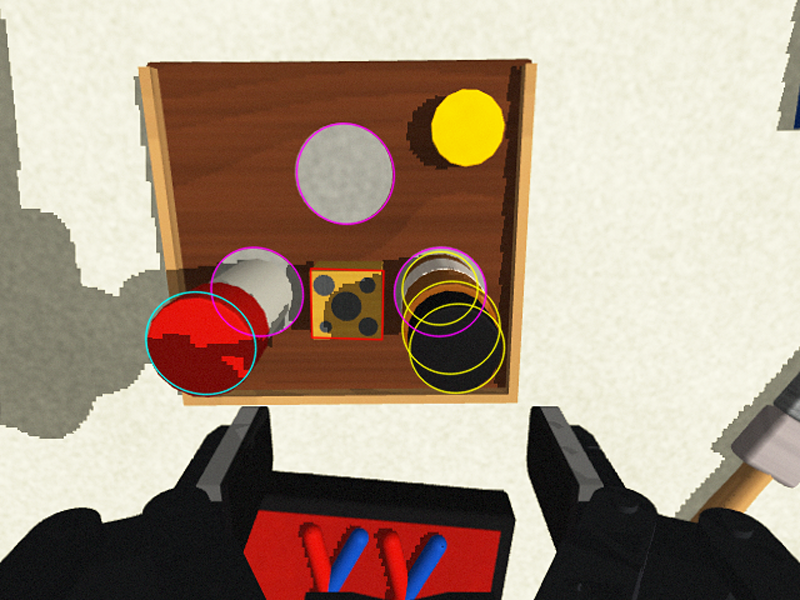

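Overlay agrees with the bottle (cap ≈ (455,348)), canister (lid ≈ (201,343)), block and spots, all to about 1 px. Tool has tilted 2.6°, so I'll correct that while centring over the bottle.

>>> jog_arm(
  targets=[
    [0,-2.6,0,0,1,0.2,0.15],
    [0,0,0,0,1,0.2,0.15],
    [0,0,0,1,0.3,0,0.15],
    [0,0,0,2,0,0,0.15],
    [0,0,0,1,0,0,0.15],
    [0,0,0,0,0,0,0.15],
  ],
)

```text
t: 11.65
eef_pos: [0.6571, 0.0416, 0.1386]
tool_rot: [[-0.006, -0.107, 0.994], [-0.001, 0.994, 0.107], [-1.0, -0.0, -0.006]]
wrist_force: [1.0, -0.9, 0.7]
opening: 0.0721
```

```bash
python3 - <<'E'
from h import *
to([.6615,.033,.055])
E
```

```text
t 11.65 p [0.6571 0.0416 0.1386] yaw 6.17 open 0.0721 f [ 1.  -0.9  0.7]
turn deg [ 0.47 -0.33  0.02] shift cm [ 8.36 -0.9   0.35] len 8.42
```

>>> jog_arm(
  targets=[
    [0.5,-0.3,0,0,-0.8,0.3,0.15],
    [0,0,0,0.3,0,0,0.15],
    [0,0,0,0,0,0,0.15],
  ],
)

```text
t: 11.95
eef_pos: [0.6617, 0.0337, 0.1361]
tool_rot: [[0.0, -0.099, 0.995], [-0.001, 0.995, 0.099], [-1.0, -0.001, 0.0]]
wrist_force: [-0.1, -0.5, -0.1]
opening: 0.0724
```

```bash
python3 - <<'E'
from ov import *
to([.6605,.033,.055])
im,m=snap('wrist','w7.png')
v=OV('w7.png',m)
for z,r in((.114,.02),(.086,.023)):v.circ((.6605,.033),z,r,Y)
b=lambda x,y:(.6387+.995*x-.0993*y,-.0253+.0993*x+.995*y)
for s in((-.04,0),(.03,.056),(.03,-.056)): v.circ(b(*s),.008,.028,M)
v.circ((.6715,-.0767),.108,.0235,C)
v.save('ov7.png',0,640,0,480,1.25)
E
```

```text
t 11.95 p [0.6617 0.0337 0.1361] yaw 5.67 open 0.0724 f [-0.1 -0.5 -0.1]
turn deg [-0.03  0.02  0.04] shift cm [ 8.11 -0.06 -0.12] len 8.11
```

View pics/ov7.png

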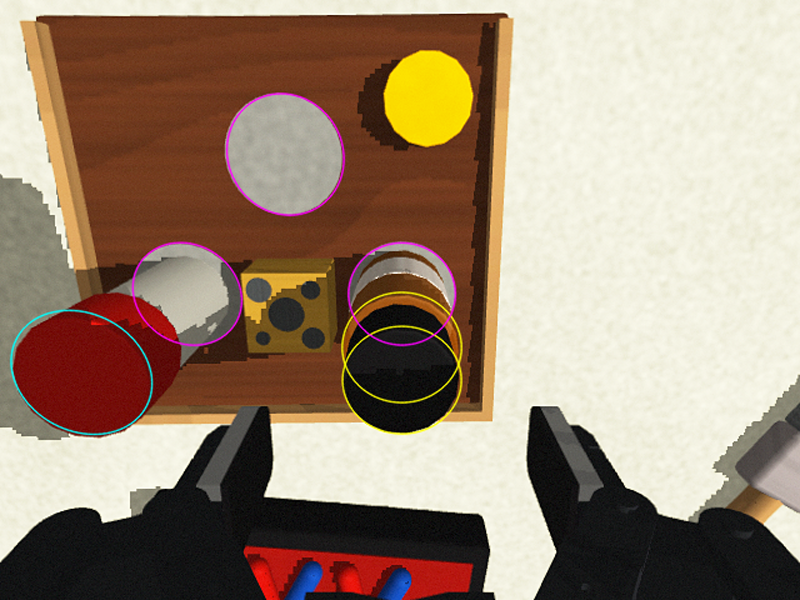

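>>> jog_arm(
  targets=[
    [0,0,0,1,0,-0.1,0.15],
    [0,0,0,2,0,0,0.15],
    [0,0,0,2,0,0,0.15],
    [0,0,0,1.5,0,0,0.15],
    [0,0,0,0.7,0,0,0.15],
    [0,0,0,0.2,0,0,0.15],
    [0,0,0,0,0,0,0.15],
  ],
)

```text
t: 12.7
eef_pos: [0.6628, 0.0326, 0.0609]
tool_rot: [[0.006, -0.098, 0.995], [-0.001, 0.995, 0.098], [-1.0, -0.002, 0.006]]
wrist_force: [0.6, 0.3, 0.1]
opening: 0.0726
```

```bash
python3 - <<'E'
from h import *
to([.6605,.0332,.055])
E
```

```text
t 12.7 p [0.6628 0.0326 0.0609] yaw 5.61 open 0.0726 f [0.6 0.3 0.1]
turn deg [-0.09  0.34  0.12] shift cm [ 0.59  0.09 -0.22] len 0.64
```

>>> jog_arm(
  targets=[
    [0,0.3,0.1,0.5,0.1,-0.2,0.15],
    [0,0,0,0,0,0,0.15],
    [0,0,0,0,0,0,1],
    [0,0,0,0,0,0,1],
    [0,0,0,0,0,0,1],
    [0,0,0,0,0,0,1],
    [0,0,0,0,0,0,1],
  ],
  grip_force=40,
)

```text
t: 13.4
eef_pos: [0.6622, 0.0335, 0.0584]
tool_rot: [[0.005, -0.098, 0.995], [-0.0, 0.995, 0.098], [-1.0, -0.001, 0.005]]
wrist_force: [-0.4, 0.1, 0.0]
opening: 0.0447
```

```bash
python3 - <<'E'
from h import *
to([.398,.295,.19])
E
```

```text
t 13.4 p [0.6622 0.0335 0.0584] yaw 5.61 open 0.0447 f [-0.4  0.1  0. ]
turn deg [-0.09  0.28  0.04] shift cm [-13.16  28.64 -23.69] len 39.43
```

>>> jog_arm(
  targets=[
    [0,0,0,-1,0,0,1],
    [0,0,0,-2,0,0,1],
    [0,0,0,-3,0,0,1],
    [0,0,0,-3,0.5,-0.5,1],
    [0,0,0,-1.5,1.5,-1.5,1],
    [0,0,0,-0.5,2.7,-2.5,1],
    [0,0,0,0,3.3,-3,1],
    [0,0,0,0,3.5,-3,1],
    [0,0,0,0,3.5,-3,1],
    [0,0,0,0,3.5,-3,1],
    [0,0,0,0,3.5,-3,1],
    [0,0,0,0,3,-2,1],
    [0,0,0,0,2,-1.5,1],
    [0,0,0,0,1,-0.7,1],
    [0,0,0,0,0,0,1],
  ],
)

```text
t: 14.9
eef_pos: [0.3905, 0.2966, 0.1803]
tool_rot: [[0.016, -0.094, 0.995], [0.003, 0.996, 0.094], [-1.0, 0.001, 0.016]]
wrist_force: [-0.3, -0.8, -0.7]
opening: 0.0447
```

```bash
python3 - <<'E'
from h import *
to([.398,.295,.0545])
E
```

```text
t 14.9 p [0.3905 0.2966 0.1803] yaw 5.4 open 0.0447 f [-0.3 -0.8 -0.7]
turn deg [-0.3   0.94 -0.08] shift cm [12.58 -0.24  0.73] len 12.6
```

>>> jog_arm(
  targets=[
    [-0.3,0.9,0,1.5,-0.2,0.7,1],
    [0,0,0,3,0,0,1],
    [0,0,0,2.5,0,0,1],
    [0,0,0,2.5,0,0,1],
    [0,0,0,1,0,0,1],
    [0,0,0,0.5,0,0,1],
    [0,0,0,0,0,0,1],
  ],
)

```text
t: 15.6
eef_pos: [0.4079, 0.292, 0.0715]
tool_rot: [[0.011, -0.094, 0.995], [0.002, 0.996, 0.094], [-1.0, 0.001, 0.011]]
wrist_force: [-0.4, 0.2, -0.8]
opening: 0.0449
```

```bash
python3 - <<'E'
from h import *
to([.398,.295,.0545])
E
```

```text
t 15.6 p [0.4079 0.292  0.0715] yaw 5.41 open 0.0449 f [-0.4  0.2 -0.8]
turn deg [-0.29  0.64 -0.07] shift cm [ 1.7   0.4  -0.95] len 1.99
```

>>> jog_arm(
  targets=[
    [-0.3,0.6,0,0.3,0.3,-0.8,1],
    [0,0,0,0.6,0,0,1],
    [0,0,0,0.5,0,0,1],
    [0,0,0,0.2,0,0,1],
    [0,0,0,0,0,0,1],
  ],
)

```text
t: 16.1
eef_pos: [0.4018, 0.2956, 0.058]
tool_rot: [[0.007, -0.1, 0.995], [0.004, 0.995, 0.1], [-1.0, 0.003, 0.007]]
wrist_force: [-0.3, 0.5, -1.5]
opening: 0.0449
```

```bash
python3 - <<'E'
from h import *
to([.398,.295,.0545])
E
```

```text
t 16.1 p [0.4018 0.2956 0.058 ] yaw 5.75 open 0.0449 f [-0.3  0.5 -1.5]
turn deg [ 0.05  0.4  -0.2 ] shift cm [ 0.35 -0.02 -0.38] len 0.52
```

>>> jog_arm(
  targets=[
    [0,0.4,-0.2,0.2,0,0,1],
    [0,0,0,0.15,0,0,1],
    [0,0,0,0,0,0,1],
  ],
)

```text
t: 16.4
eef_pos: [0.4021, 0.2958, 0.0547]
tool_rot: [[0.0, -0.1, 0.995], [-0.0, 0.995, 0.1], [-1.0, -0.0, 0.0]]
wrist_force: [0.6, -0.4, -0.7]
opening: 0.0452
```

```bash
python3 - <<'E'
from h import *
to([.398,.295,.0545])
E
```

```text
t 16.4 p [0.4021 0.2958 0.0547] yaw 5.77 open 0.0452 f [ 0.6 -0.4 -0.7]
turn deg [0.07 0.01 0.  ] shift cm [ 0.02 -0.04 -0.42] len 0.42
```

>>> jog_arm(
  targets=[
    [0,0,0,0.05,0,0,1],
    [0,0,0,0,0,0,0.3],
    [0,0,0,0,0,0,0.15],
    [0,0,0,0,0,0,0.15],
    [0,0,0,0,0,0,0.15],
    [0,0,0,-1,0,0,0.15],
    [0,0,0,-2,0,0,0.15],
    [0,0,0,-3,0,0,0.15],
    [0,0,0,-3,0,0,0.15],
    [0,0,0,-3,0,0,0.15],
    [0,0,0,-1,0,0,0.15],
    [0,0,0,0,0,0,0.15],
  ],
)

```text
t: 17.6
eef_pos: [0.4026, 0.296, 0.1932]
tool_rot: [[0.003, -0.1, 0.995], [0.001, 0.995, 0.1], [-1.0, 0.001, 0.003]]
wrist_force: [0.4, -0.7, -0.4]
opening: 0.0725
```

```bash
python3 - <<'E'
from h import *
to([.6715,-.0767,.2])
E
```

```text
t 17.6 p [0.4026 0.296  0.1932] yaw 5.76 open 0.0725 f [ 0.4 -0.7 -0.4]
turn deg [ 0.06  0.19 -0.06] shift cm [ -0.68 -39.76  23.06] len 45.97
```

>>> jog_arm(
  targets=[
    [0,0,0,0,-1,0.7,0.15],
    [0,0,0,0,-3,1.7,0.15],
    [0,0,0,0,-4,2.3,0.15],
    [0,0,0,0,-4,2.3,0.15],
    [0,0,0,0,-4,2.3,0.15],
    [0,0,0,0,-4,2.3,0.15],
    [0,0,0,0,-4,2.3,0.15],
    [0,0,0,0,-4,2.3,0.15],
    [0,0,0,0,-3.5,2.2,0.15],
    [0,0,0,0,-3,2,0.15],
    [0,0,0,0,-2,1.4,0.15],
    [0,0,0,0,-1,0.7,0.15],
    [0,0,0,0,0,0,0.15],
  ],
)

```text
t: 18.9
eef_pos: [0.6636, -0.0785, 0.1607]
tool_rot: [[-0.038, -0.1, 0.994], [0.003, 0.995, 0.1], [-0.999, 0.006, -0.037]]
wrist_force: [-0.6, -0.2, 0.5]
opening: 0.0724
```

```bash
python3 - <<'E'
from h import *
to([.6715,-.0767,.077])
E
```

```text
t 18.9 p [ 0.6636 -0.0785  0.1607] yaw 5.71 open 0.0724 f [-0.6 -0.2  0.5]
turn deg [ 0.02 -2.13 -0.36] shift cm [8.37 0.1  0.81] len 8.41
```

>>> jog_arm(
  targets=[
    [0,-2.1,-0.4,0,0,0.6,0.15],
    [0,0,0,1,0,0,0.15],
    [0,0,0,0,0,0,0.15],
  ],
)

```text
t: 19.2
eef_pos: [0.6662, -0.0759, 0.1459]
tool_rot: [[-0.008, -0.101, 0.995], [0.002, 0.995, 0.101], [-1.0, 0.003, -0.008]]
wrist_force: [0.1, 0.1, -1.3]
opening: 0.0723
```

```bash
python3 - <<'E'
from ov import *
to([.6715,-.0767,.077])
im,m=snap('wrist','w8.png')
v=OV('w8.png',m)
b=lambda x,y:(.6387+.995*x-.0993*y,-.0253+.0993*x+.995*y)
for s in((-.04,0),(.03,.056),(.03,-.056)): v.circ(b(*s),.008,.028,M)
v.circ((.6715,-.0767),.108,.0235,C);v.circ((.6715,-.0767),.008,.0215,C)
v.rect((.6675,-.0205),4,.02,.02,.038,Rd)
v.save('ov8.png',0,640,0,480,1.25)
E
```

```text
t 19.2 p [ 0.6662 -0.0759  0.1459] yaw 5.78 open 0.0723 f [ 0.1  0.1 -1.3]
turn deg [ 0.09 -0.43 -0.15] shift cm [ 6.89 -0.13  0.52] len 6.91
```

View pics/ov8.png

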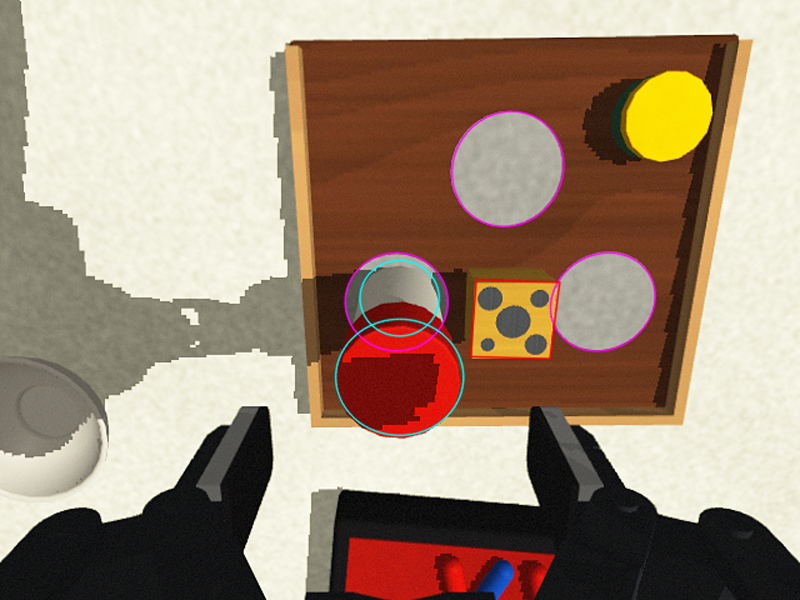

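>>> jog_arm(
  targets=[
    [0,-0.4,-0.1,0.5,-0.1,0.4,0.15],
    [0,0,0,2,0,0,0.15],
    [0,0,0,2,0,0,0.15],
    [0,0,0,1.2,0,0,0.15],
    [0,0,0,0.5,0,0,0.15],
    [0,0,0,0,0,0,0.15],
  ],
)

```text
t: 19.85
eef_pos: [0.6722, -0.074, 0.0842]
tool_rot: [[0.005, -0.105, 0.994], [-0.0, 0.995, 0.105], [-1.0, -0.001, 0.005]]
wrist_force: [-0.1, 0.5, -0.2]
opening: 0.0729
```

```bash
python3 - <<'E'
from h import *
to([.672,-.0767,.076])
E
```

```text
t 19.85 p [ 0.6722 -0.074   0.0842] yaw 6.01 open 0.0729 f [-0.1  0.5 -0.2]
turn deg [0.31 0.26 0.04] shift cm [ 0.82 -0.26 -0.05] len 0.86
```

>>> jog_arm(
  targets=[
    [0.3,0.3,0,0.5,-0.25,0,0.15],
    [0,0,0,0.3,0,0,0.15],
    [0,0,0,0,0,0,0.15],
  ],
)

```text
t: 20.15
eef_pos: [0.6739, -0.077, 0.0777]
tool_rot: [[0.002, -0.099, 0.995], [-0.002, 0.995, 0.099], [-1.0, -0.002, 0.002]]
wrist_force: [-0.4, 0.7, -0.3]
opening: 0.0727
```

```bash
python3 - <<'E'
from h import *
to([.672,-.0767,.076])
E
```

```text
t 20.15 p [ 0.6739 -0.077   0.0777] yaw 5.7 open 0.0727 f [-0.4  0.7 -0.3]
turn deg [-0.    0.12  0.11] shift cm [ 0.17  0.05 -0.18] len 0.25
```

>>> jog_arm(
  targets=[
    [0,0,0,0.1,0,-0.1,1],
    [0,0,0,0,0,0,1],
    [0,0,0,0,0,0,1],
    [0,0,0,0,0,0,1],
    [0,0,0,0,0,0,1],
    [0,0,0,0,0,0,1],
  ],
  grip_force=35,
)

```text
t: 20.75
eef_pos: [0.6732, -0.0772, 0.0776]
tool_rot: [[0.004, -0.099, 0.995], [-0.002, 0.995, 0.099], [-1.0, -0.002, 0.004]]
wrist_force: [-0.3, -0.7, -0.4]
opening: 0.0458
```

```bash
python3 - <<'E'
from h import *
to([.496,.262,.21])
E
```

```text
t 20.75 p [ 0.6732 -0.0772  0.0776] yaw 5.68 open 0.0458 f [-0.3 -0.7 -0.4]
turn deg [-0.02  0.21  0.14] shift cm [-13.24  35.52 -14.27] len 40.5
```

>>> jog_arm(
  targets=[
    [0,0,0,-1,0,0,1],
    [0,0,0,-2,0,0,1],
    [0,0,0,-3,0,0,1],
    [0,0,0,-3,0.5,-0.3,1],
    [0,0,0,-1.5,1.5,-0.7,1],
    [0,0,0,-0.5,2.7,-1,1],
    [0,0,0,0,3.5,-1.5,1],
    [0,0,0,0,4,-1.6,1],
    [0,0,0,0,4,-1.6,1],
    [0,0,0,0,4,-1.6,1],
    [0,0,0,0,4,-1.6,1],
    [0,0,0,0,4,-1.6,1],
    [0,0,0,0,3.5,-1.3,1],
    [0,0,0,0,2.3,-1,1],
    [0,0,0,0,1,-0.3,1],
    [0,0,0,0,0,0,1],
  ],
)

```text
t: 22.35
eef_pos: [0.492, 0.2682, 0.2004]
tool_rot: [[0.013, -0.096, 0.995], [-0.001, 0.995, 0.096], [-1.0, -0.002, 0.013]]
wrist_force: [0.0, -0.6, -1.1]
opening: 0.0461
```

```bash
python3 - <<'E'
from h import *
to([.496,.262,.0736])
E
```

```text
t 22.35 p [0.492  0.2682 0.2004] yaw 5.48 open 0.0461 f [ 0.  -0.6 -1.1]
turn deg [-0.22  0.72  0.1 ] shift cm [12.68 -0.65  0.33] len 12.71
```

>>> jog_arm(
  targets=[
    [-0.2,0.7,0,1.5,-0.5,-0.3,1],
    [0,0,0,3,0,0,1],
    [0,0,0,2.5,0,0,1],
    [0,0,0,2.3,0,0,1],
    [0,0,0,1,0,0,1],
    [0,0,0,0.5,0,0,1],
    [0,0,0,0,0,0,1],
  ],
)

```text
t: 23.05
eef_pos: [0.4938, 0.2529, 0.0859]
tool_rot: [[-0.001, -0.09, 0.996], [-0.006, 0.996, 0.09], [-1.0, -0.005, -0.002]]
wrist_force: [-0.6, -0.7, -2.4]
opening: 0.046
```

```bash
python3 - <<'E'
from h import *
to([.496,.262,.0736])
E
```

```text
t 23.05 p [0.4938 0.2529 0.0859] yaw 5.18 open 0.046 f [-0.6 -0.7 -2.4]
turn deg [-0.52 -0.1   0.31] shift cm [1.23 0.88 0.31] len 1.54
```

>>> jog_arm(
  targets=[
    [-0.5,0,0.3,0.2,0.8,0.3,1],
    [0,0,0,0.5,0,0,1],
    [0,0,0,0.3,0,0,1],
    [0,0,0,0.1,0,0,1],
    [0,0,0,0,0,0,1],
  ],
)

```text
t: 23.55
eef_pos: [0.4993, 0.2626, 0.0778]
tool_rot: [[0.005, -0.1, 0.995], [0.002, 0.995, 0.1], [-1.0, 0.002, 0.005]]
wrist_force: [0.4, -0.2, -1.0]
opening: 0.0463
```

```bash
python3 - <<'E'
from h import *
to([.496,.262,.0736])
E
```

```text
t 23.55 p [0.4993 0.2626 0.0778] yaw 5.73 open 0.0463 f [ 0.4 -0.2 -1. ]
turn deg [ 0.03  0.3  -0.1 ] shift cm [ 0.42 -0.02 -0.33] len 0.53
```

>>> jog_arm(
  targets=[
    [0,0.3,0,0.2,0,0,1],
    [0,0,0,0.2,0,0,1],
    [0,0,0,0.05,0,0,1],
    [0,0,0,0,0,0,1],
  ],
)

```text
t: 23.95
eef_pos: [0.4996, 0.2629, 0.0737]
tool_rot: [[0.001, -0.1, 0.995], [0.002, 0.995, 0.1], [-1.0, 0.002, 0.001]]
wrist_force: [0.0, 0.2, -0.5]
opening: 0.0457
```

>>> jog_arm(
  targets=[
    [0,0,0,0,0,0,0.3],
    [0,0,0,0,0,0,0.15],
    [0,0,0,0,0,0,0.15],
    [0,0,0,0,0,0,0.15],
    [0,0,0,-1,0,0,0.15],
    [0,0,0,-2,0,0,0.15],
    [0,0,0,-3,0,0,0.15],
    [0,0,0,-3,0,0,0.15],
    [0,0,0,-3,0,0,0.15],
    [0,0,0,-1,0,0,0.15],
    [0,0,0,0,0,0,0.15],
  ],
)

```text
t: 25.05
eef_pos: [0.5001, 0.2627, 0.2129]
tool_rot: [[0.004, -0.1, 0.995], [0.003, 0.995, 0.1], [-1.0, 0.003, 0.004]]
wrist_force: [-0.4, 1.2, -0.5]
opening: 0.0726
```

```bash
python3 - <<'E'
from h import *
snap('wrist','w9.png')
to([.667,-.0205,.12])
E
```

```text
t 25.1 p [0.4999 0.2626 0.2122] yaw 5.75 open 0.0723 f [ 0.5 -0.1  1.1]
turn deg [ 0.05  0.2  -0.14] shift cm [  9.22 -29.83  13.82] len 34.15
```

View pics/w9.png

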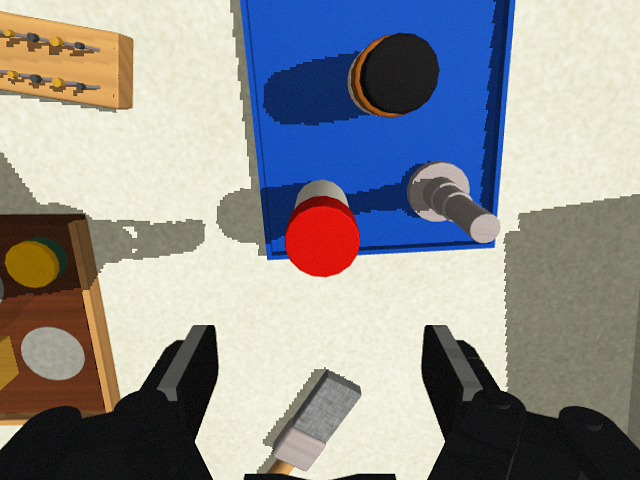

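All three stand upright in the tray: canister (322,240), bottle (395,75), mandrel (450,195). Now the block.

>>> jog_arm(
  targets=[
    [0,0.2,-0.1,0,-1,0.5,0.2],
    [0,0,0,0.5,-3,1.3,0.2],
    [0,0,0,0.8,-4,1.8,0.2],
    [0,0,0,0.8,-4,1.8,0.2],
    [0,0,0,0.8,-4,1.8,0.2],
    [0,0,0,0.8,-4,1.8,0.2],
    [0,0,0,0.8,-3.5,1.7,0.2],
    [0,0,0,0.5,-3,1.4,0.2],
    [0,0,0,0.3,-2,1,0.2],
    [0,0,0,0,-1,0.5,0.2],
    [0,0,0,0,0,0,0.2],
  ],
)

```text
t: 26.2
eef_pos: [0.6607, -0.0347, 0.1305]
tool_rot: [[-0.037, -0.1, 0.994], [0.001, 0.995, 0.101], [-0.999, 0.005, -0.037]]
wrist_force: [0.2, -0.2, 0.7]
opening: 0.0684
```

```bash
python3 - <<'E'
from ov import *
to([.667,-.0205,.03])
im,m=snap('wrist','w10.png')
v=OV('w10.png',m)
v.rect((.6675,-.0205),4,.02,.02,.038,Rd)
v.rect((.6675,-.0205),4,.02,.02,.008,G)
v.save('ov10.png',0,640,0,480,1.25)
E
```

```text
t 26.2 p [ 0.6607 -0.0347  0.1305] yaw 5.77 open 0.0684 f [ 0.2 -0.2  0.7]
turn deg [ 0.07 -2.12 -0.28] shift cm [10.05  1.35  0.77] len 10.17
```

View pics/ov10.png

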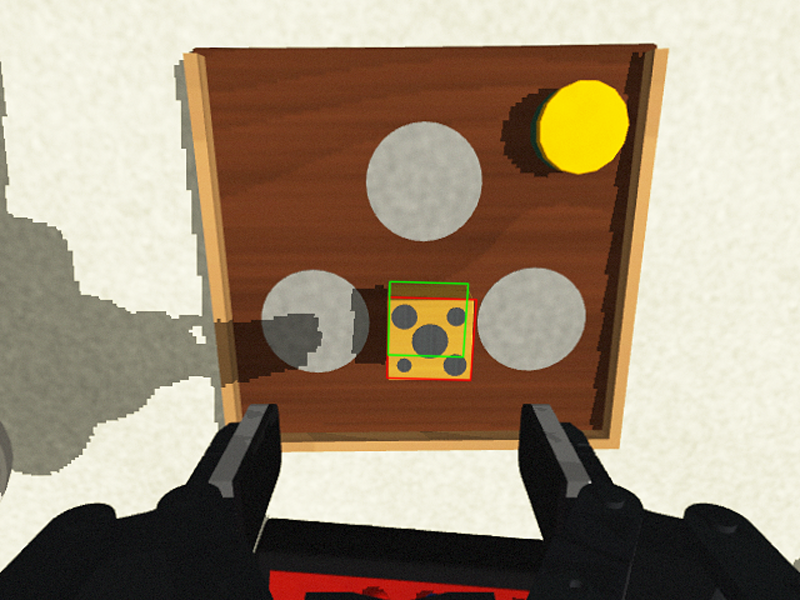

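```bash
python3 - <<'E'
from h import *
m=camera_model('wrist')
im=cv2.imread('pics/w10.png')
k=cv2.resize(im[220:320,300:390],None,fx=7,fy=7,interpolation=cv2.INTER_CUBIC);cv2.imwrite('pics/k.png',k)
b,g,r=[im[...,i].astype(int) for i in range(3)]
msk=((r>140)&(g>90)&(b<110)).astype(np.uint8)
msk[:225]=0;msk[315:]=0;msk[:,:300]=0;msk[:,390:]=0
msk=cv2.morphologyEx(msk,cv2.MORPH_CLOSE,np.ones((21,21)))
c=max(cv2.findContours(msk,0,1)[0],key=cv2.contourArea);re=cv2.minAreaRect(c);bp=cv2.boxPoints(re);print(re)
P=px2w(m,bp,.038);print(P.round(4),P.mean(0).round(4))
for i in range(4):d=P[(i+1)%4]-P[i];print(np.hypot(*d[:2]).round(4),np.degrees(np.arctan2(d[1],d[0])).round(2))
E
```

```text
((344.0, 267.0), (68.0, 72.0), 0.0)
[[ 0.6887 -0.0375  0.038 ]
 [ 0.6445 -0.0417  0.038 ]
 [ 0.6407 -0.0033  0.038 ]
 [ 0.6846  0.0028  0.038 ]] [ 0.6646 -0.0199  0.038 ]
0.0443 -174.57
0.0386 95.73
0.0444 7.98
0.0406 -84.29
```

View pics/k.png

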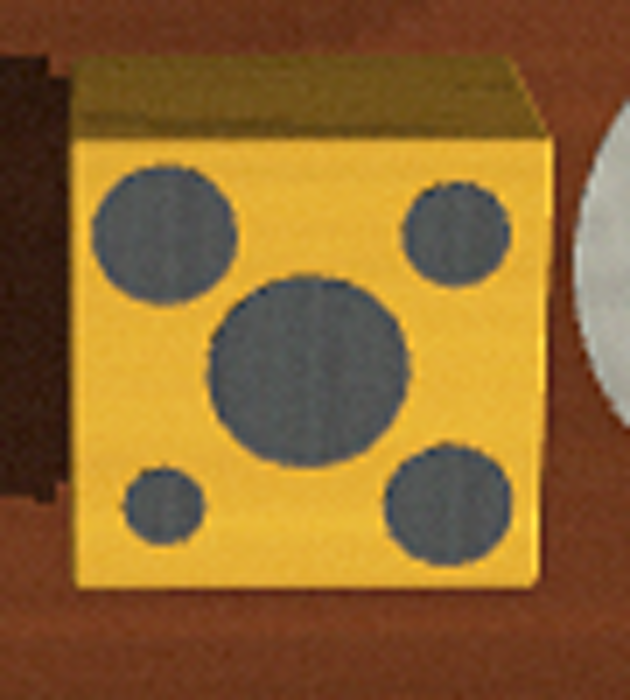

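```bash
python3 - <<'E'
from h import *
m=camera_model('wrist')
P=px2w(m,[(310.0,239.2),(378.5,239.2),(376.6,303.4),(310.4,303.4)],.038)
print(P.round(4),P.mean(0).round(4))
for i in range(4):d=P[(i+1)%4]-P[i];print(np.hypot(*d[:2]).round(4),np.degrees(np.arctan2(d[1],d[0])).round(2))
E
```

```text
[[ 0.6493 -0.0413  0.038 ]
 [ 0.6454 -0.0024  0.038 ]
 [ 0.685   0.0021  0.038 ]
 [ 0.6889 -0.0373  0.038 ]] [ 0.6672 -0.0197  0.038 ]
0.0391 95.72
0.0398 6.37
0.0395 -84.29
0.0398 -174.22
```

>>> jog_arm(
  targets=[
    [0,-2.1,-0.3,0,1,0.3,0.2],
    [0,0,0,1,0.3,0,0.2],
    [0,0,0,2,0,0,0.2],
    [0,0,0,2,0,0,0.2],
    [0,0,0,1,0,0,0.2],
    [0,0,0,0,0,0,0.2],
  ],
)

```text
t: 26.85
eef_pos: [0.6581, -0.0137, 0.0665]
tool_rot: [[-0.005, -0.109, 0.994], [0.001, 0.994, 0.109], [-1.0, 0.002, -0.005]]
wrist_force: [0.1, 0.5, 0.0]
opening: 0.0688
```

```bash
python3 - <<'E'
from h import *
to([.6672,-.0197,.012])
E
```

```text
t 26.85 p [ 0.6581 -0.0137  0.0665] yaw 6.26 open 0.0688 f [0.1 0.5 0. ]
turn deg [ 0.56 -0.28 -0.1 ] shift cm [ 5.45 -0.68  0.84] len 5.56
```

>>> jog_arm(
  targets=[
    [0.5,-0.3,0,0.3,-0.6,0.8,0.2],
    [0,0,0,1,0,0,0.2],
    [0,0,0,1.5,0,0,0.2],
    [0,0,0,1,0,0,0.2],
    [0,0,0,0.5,0,0,0.2],
    [0,0,0,0,0,0,0.2],
  ],
)

```text
t: 27.45
eef_pos: [0.6687, -0.019, 0.0217]
tool_rot: [[0.003, -0.1, 0.995], [0.001, 0.995, 0.1], [-1.0, 0.001, 0.003]]
wrist_force: [0.3, -0.7, -0.7]
opening: 0.0687
```

```bash
python3 - <<'E'
from h import *
to([.6672,-.0197,.012])
E
```

```text
t 27.45 p [ 0.6687 -0.019   0.0217] yaw 5.76 open 0.0687 f [ 0.3 -0.7 -0.7]
turn deg [ 0.06  0.18 -0.06] shift cm [ 0.97 -0.06 -0.16] len 0.98
```

>>> jog_arm(
  targets=[
    [0,0.2,0,0.4,-0.05,-0.15,0.2],
    [0,0,0,0.4,0,0,0.2],
    [0,0,0,0.1,0,0,0.2],
    [0,0,0,0,0,0,0.6],
    [0,0,0,0,0,0,1],
    [0,0,0,0,0,0,1],
    [0,0,0,0,0,0,1],
    [0,0,0,0,0,0,1],
    [0,0,0,0,0,0,1],
  ],
  grip_force=60,
)

```text
t: 28.35
eef_pos: [0.6679, -0.0196, 0.013]
tool_rot: [[0.001, -0.1, 0.995], [0.001, 0.995, 0.1], [-1.0, 0.001, 0.002]]
wrist_force: [-0.3, 0.0, -0.7]
opening: 0.0394
```

```bash
python3 - <<'E'
from h import *
to([.4416,-.3164,.1])
E
```

```text
t 28.35 p [ 0.6679 -0.0196  0.013 ] yaw 5.74 open 0.0394 f [-0.3  0.  -0.7]
turn deg [ 0.04  0.09 -0.05] shift cm [ -8.7  -27.29 -25.47] len 38.33
```

>>> jog_arm(
  targets=[
    [0,0,0,-1,0,0,1],
    [0,0,0,-2,0,0,1],
    [0,0,0,-2.5,0,0,1],
    [0,0,0,-2,-1,-1,1],
    [0,0,0,-0.5,-2.3,-2.2,1],
    [0,0,0,0,-3.2,-3,1],
    [0,0,0,0,-3.3,-3,1],
    [0,0,0,0,-3.3,-3,1],
    [0,0,0,0,-3.3,-3,1],
    [0,0,0,0,-3.3,-3,1],
    [0,0,0,0,-3,-2.7,1],
    [0,0,0,0,-2,-1.8,1],
    [0,0,0,0,-1,-0.7,1],
    [0,0,0,0,0,0,1],
  ],
)

```text
t: 29.75
eef_pos: [0.4455, -0.3046, 0.0922]
tool_rot: [[-0.015, -0.104, 0.994], [0.006, 0.995, 0.104], [-1.0, 0.007, -0.014]]
wrist_force: [0.8, -0.2, -4.1]
opening: 0.0387
```

```bash
python3 - <<'E'
from ov import *
to([.4416,-.3164,.013])
im,m=snap('wrist','w11.png')
v=OV('w11.png',m)
v.circ((.4416,-.3164),.008,.055,G)
v.save('ov11.png',0,640,0,480,1.25)
E
```

```text
t 29.75 p [ 0.4455 -0.3046  0.0922] yaw 5.98 open 0.0387 f [ 0.8 -0.2 -4.1]
turn deg [ 0.28 -0.81 -0.41] shift cm [ 7.92 -1.13 -0.5 ] len 8.02
```

View pics/ov11.png

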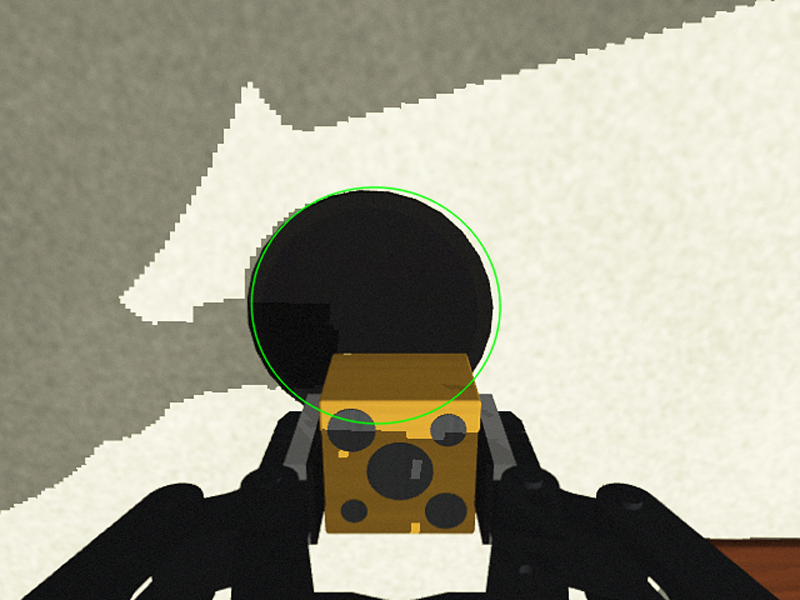

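>>> jog_arm(
  targets=[
    [0.3,-0.8,-0.4,0.5,-1,-0.4,1],
    [0,0,0,1.5,-0.2,0,1],
    [0,0,0,2,0,0,1],
    [0,0,0,1.5,0,0,1],
    [0,0,0,0.7,0,0,1],
    [0,0,0,0,0,0,1],
  ],
)

```text
t: 30.4
eef_pos: [0.4455, -0.3116, 0.0237]
tool_rot: [[-0.0, -0.106, 0.994], [0.004, 0.994, 0.106], [-1.0, 0.004, 0.0]]
wrist_force: [0.0, -0.7, -4.6]
opening: 0.039
```

```bash
python3 - <<'E'
from ov import *
to([.4435,-.3185,.013])
im,m=snap('wrist','w12.png')
v=OV('w12.png',m)
v.circ((.443,-.3185),.008,.055,G)
v.save('ov12.png',0,640,0,480,1.25)
E
```

```text
t 30.4 p [ 0.4455 -0.3116  0.0237] yaw 6.11 open 0.039 f [ 0.  -0.7 -4.6]
turn deg [ 0.41  0.02 -0.22] shift cm [ 1.07 -0.67 -0.26] len 1.29
```

View pics/ov12.png

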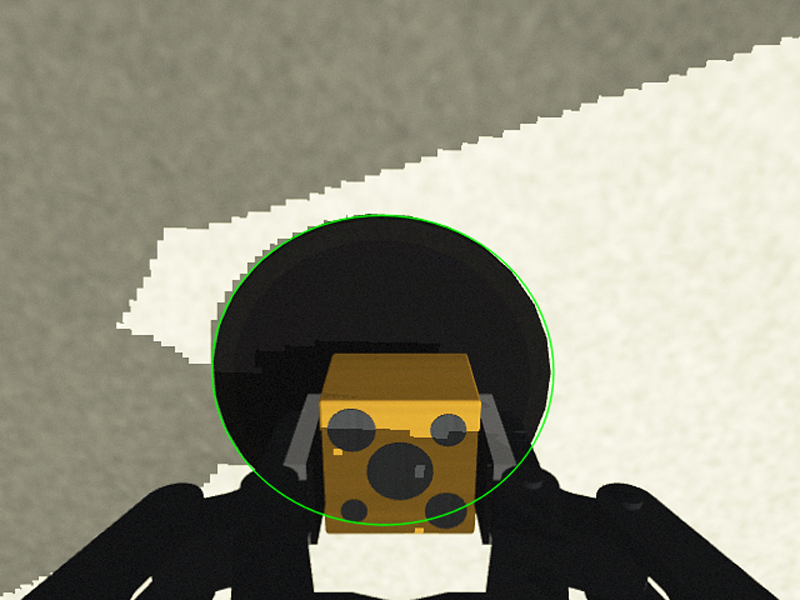

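>>> jog_arm(
  targets=[
    [0.4,0,-0.2,0.1,-0.6,-0.2,1],
    [0,0,0,0.2,-0.1,0,1],
    [0,0,0,0.4,0,0,1],
    [0,0,0,0.2,0,0,1],
    [0,0,0,0,0,0,1],
  ],
)

```text
t: 30.95
eef_pos: [0.4463, -0.3211, 0.017]
tool_rot: [[0.005, -0.099, 0.995], [-0.004, 0.995, 0.099], [-1.0, -0.005, 0.004]]
wrist_force: [0.3, 0.5, -4.9]
opening: 0.039
```

```bash
python3 - <<'E'
from h import *
to([.4435,-.319,.013])
E
```

```text
t 30.95 p [ 0.4463 -0.3211  0.017 ] yaw 5.71 open 0.039 f [ 0.3  0.5 -4.9]
turn deg [0.01 0.25 0.28] shift cm [ 0.4   0.23 -0.25] len 0.53
```

>>> jog_arm(
  targets=[
    [0,0.25,0.3,0,0.2,-0.25,1],
    [0,0,0,0.2,0,0,1],
    [0,0,0,0.1,0,0,1],
    [0,0,0,0,0,0,1],
  ],
)

```text
t: 31.35
eef_pos: [0.4435, -0.3193, 0.0142]
tool_rot: [[0.0, -0.099, 0.995], [0.0, 0.995, 0.099], [-1.0, 0.0, 0.0]]
wrist_force: [0.3, 0.4, -4.8]
opening: 0.0386
```

```bash
python3 - <<'E'
from h import *
to([.4435,-.319,.013])
E
```

```text
t 31.35 p [ 0.4435 -0.3193  0.0142] yaw 5.7 open 0.0386 f [ 0.3  0.4 -4.8]
turn deg [-0.    0.   -0.02] shift cm [0.12 0.03 0.01] len 0.12
```

>>> jog_arm(
  targets=[
    [0,0,0,0.1,0,0,1],
    [0,0,0,0.05,0,0,1],
    [0,0,0,0,0,0,1],
  ],
)

```text
t: 31.65
eef_pos: [0.4436, -0.3194, 0.0131]
tool_rot: [[0.0, -0.1, 0.995], [0.0, 0.995, 0.1], [-1.0, 0.0, 0.0]]
wrist_force: [0.7, 0.3, -4.8]
opening: 0.0393
```

>>> jog_arm(
  targets=[
    [0,0,0,0.05,0,0,1],
    [0,0,0,0.05,0,0,1],
    [0,0,0,0,0,0,1],
  ],
)

```text
t: 31.95
eef_pos: [0.4438, -0.3195, 0.013]
tool_rot: [[-0.0, -0.1, 0.995], [0.0, 0.995, 0.1], [-1.0, 0.0, -0.0]]
wrist_force: [-0.2, 0.3, -4.9]
opening: 0.0392
```

>>> jog_arm(
  targets=[
    [0,0,0,0.12,0,0,1],
    [0,0,0,0,0,0,1],
  ],
)

```text
t: 32.15
eef_pos: [0.444, -0.3198, 0.0132]
tool_rot: [[-0.0, -0.1, 0.995], [0.0, 0.995, 0.1], [-1.0, 0.0, -0.0]]
wrist_force: [0.6, 0.1, -3.8]
opening: 0.0393
```

>>> jog_arm(
  targets=[
    [0,0,0,0.1,0,0,1],
    [0,0,0,0,0,0,0.45],
    [0,0,0,0,0,0,0.3],
    [0,0,0,0,0,0,0.2],
    [0,0,0,0,0,0,0.2],
    [0,0,0,0,0,0,0.2],
    [0,0,0,-1,0,0,0.2],
    [0,0,0,-2,0,0,0.2],
    [0,0,0,-3,0,0,0.2],
    [0,0,0,-4,0,0,0.2],
    [0,0,0,-4,0,0,0.2],
    [0,0,0,-2,0,0,0.2],
    [0,0,0,0,0,0,0.2],
  ],
)

```text
t: 33.45
eef_pos: [0.4452, -0.3211, 0.1831]
tool_rot: [[0.005, -0.1, 0.995], [-0.005, 0.995, 0.1], [-1.0, -0.005, 0.004]]
wrist_force: [-0.2, -0.5, 0.8]
opening: 0.0681
```

```bash
python3 - <<'E'
from ov import *
to([.4996,.2629,.2])
im,m=snap('wrist','w13.png')
v=OV('w13.png',m)
v.circ((.443,-.3193),.008,.055,G)
v.rect((.443,-.3193),5.7,.02,.02,.038,Rd)
v.save('ov13.png',0,640,0,480,1.25)
E
```

```text
t 33.45 p [ 0.4452 -0.3211  0.1831] yaw 5.72 open 0.0681 f [-0.2 -0.5  0.8]
turn deg [0.02 0.24 0.29] shift cm [-1.69 57.57 11.21] len 58.67
```

View pics/ov13.png

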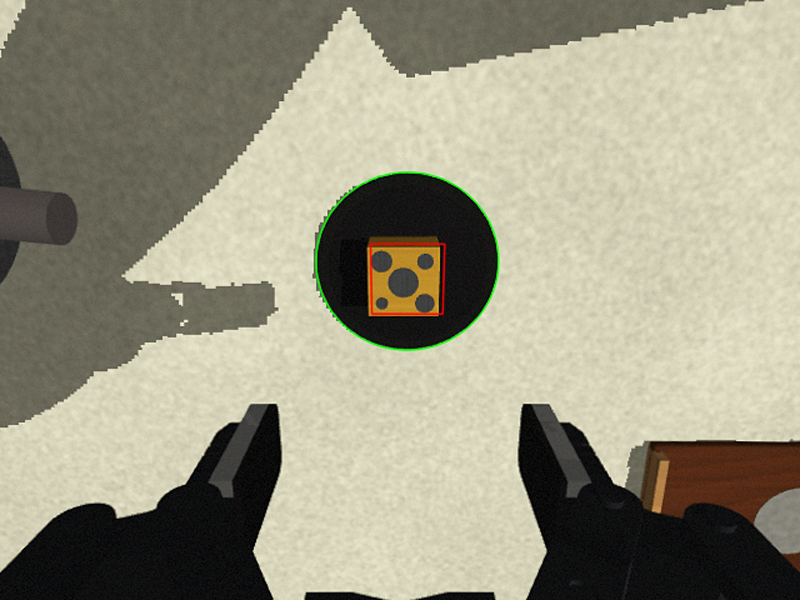

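Block sits on the pad within about 2 mm of its centre: block ≈ (404,282), pad ring centre ≈ (407,262) at pad height. Now to fetch the canister back.

>>> jog_arm(
  targets=[
    [0,0.2,0.3,0,1,0.5,0.15],
    [0,0,0,-0.3,3,1,0.15],
    [0,0,0,-0.3,4,1,0.15],
    [0,0,0,-0.3,4.5,1,0.15],
    [0,0,0,-0.3,4.5,1,0.15],
    [0,0,0,-0.3,4.5,1,0.15],
    [0,0,0,-0.3,4.5,1,0.15],
    [0,0,0,-0.3,4.5,0.9,0.15],
    [0,0,0,0,4.5,0.9,0.15],
    [0,0,0,0,4.5,0.9,0.15],
    [0,0,0,0,4.5,0.9,0.15],
    [0,0,0,0,4.5,0.9,0.15],
    [0,0,0,0,4,0.5,0.15],
    [0,0,0,0,3,0.2,0.15],
    [0,0,0,0,2,0,0.15],
    [0,0,0,0,0.5,0,0.15],
    [0,0,0,0,0,0,0.15],
  ],
)

```text
t: 35.2
eef_pos: [0.485, 0.3021, 0.1723]
tool_rot: [[-0.063, -0.098, 0.993], [0.011, 0.995, 0.099], [-0.998, 0.018, -0.062]]
wrist_force: [-0.0, -0.3, -0.1]
opening: 0.0724
```

```bash
python3 - <<'E'
from h import *
to([.4996,.2629,.0737])
E
```

```text
t 35.2 p [0.485  0.3021 0.1723] yaw 5.64 open 0.0724 f [-0.  -0.3 -0.1]
turn deg [-0.03 -3.53 -1.01] shift cm [ 9.86 -4.05  1.06] len 10.71
```

>>> jog_arm(
  targets=[
    [0,-3.5,-1,0,-1.3,0.4,0.15],
    [0,0,0,0,-1.3,0.3,0.15],
    [0,0,0,0,-1,0,0.15],
    [0,0,0,0,0,0,0.15],
  ],
)

```text
t: 35.6
eef_pos: [0.4943, 0.2619, 0.1683]
tool_rot: [[-0.007, -0.096, 0.995], [-0.003, 0.995, 0.096], [-1.0, -0.002, -0.007]]
wrist_force: [-0.6, 1.0, -0.0]
opening: 0.0726
```

```bash
python3 - <<'E'
from ov import *
to([.4996,.2629,.0737])
im,m=snap('wrist','w14.png')
v=OV('w14.png',m)
v.circ((.4985,.2634),.104,.0235,C)
v.circ((.4804,.3557),.116,.009,G)
v.save('ov14.png',0,640,0,480,1.25)
E
```

```text
t 35.6 p [0.4943 0.2619 0.1683] yaw 5.52 open 0.0726 f [-0.6  1.  -0. ]
turn deg [-0.18 -0.42  0.14] shift cm [9.46 0.05 0.54] len 9.47
```

View pics/ov14.png

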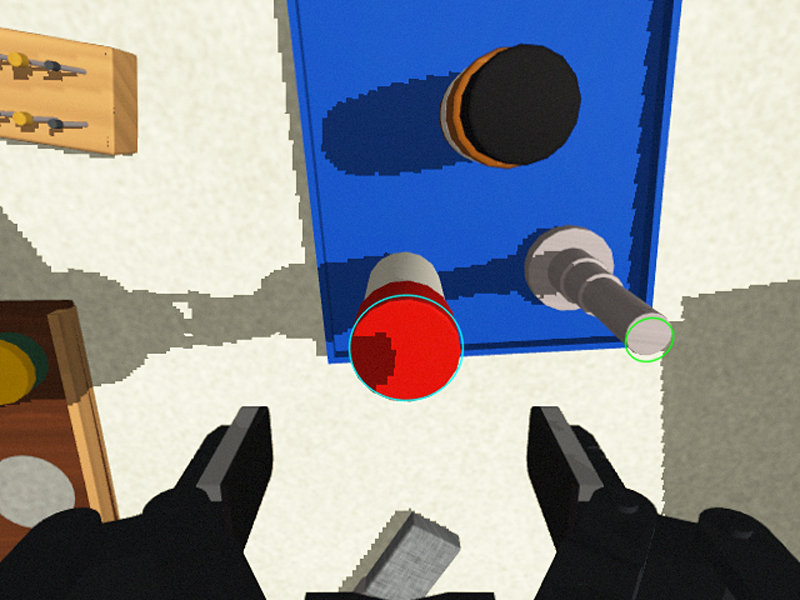

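>>> jog_arm(
  targets=[
    [-0.2,-0.4,0.1,0.5,0.1,0.4,0.15],
    [0,0,0,2,0,0,0.15],
    [0,0,0,2.5,0,0,0.15],
    [0,0,0,2,0,0,0.15],
    [0,0,0,1,0,0,0.15],
    [0,0,0,0.4,0,0,0.15],
    [0,0,0,0,0,0,0.15],
  ],
)

```text
t: 36.35
eef_pos: [0.5024, 0.2643, 0.0829]
tool_rot: [[0.006, -0.098, 0.995], [0.003, 0.995, 0.098], [-1.0, 0.003, 0.006]]
wrist_force: [-0.7, -0.1, -0.3]
opening: 0.0727
```

```bash
python3 - <<'E'
from h import *
to([.4996,.2629,.0737])
E
```

```text
t 36.35 p [0.5024 0.2643 0.0829] yaw 5.62 open 0.0727 f [-0.7 -0.1 -0.3]
turn deg [-0.08  0.35 -0.16] shift cm [ 0.92 -0.11 -0.3 ] len 0.97
```

>>> jog_arm(
  targets=[
    [-0.1,0.35,-0.1,0.4,-0.1,-0.3,0.15],
    [0,0,0,0.4,0,0,0.15],
    [0,0,0,0.05,0,0,0.15],
    [0,0,0,0,0,0,0.15],
  ],
)

```text
t: 36.75
eef_pos: [0.5013, 0.2637, 0.0766]
tool_rot: [[0.004, -0.1, 0.995], [0.002, 0.995, 0.1], [-1.0, 0.002, 0.005]]
wrist_force: [0.5, 0.4, -0.1]
opening: 0.0726
```

>>> jog_arm(
  targets=[
    [0,0,0,0,0,0,1],
    [0,0,0,0,0,0,1],
    [0,0,0,0,0,0,1],
    [0,0,0,0,0,0,1],
    [0,0,0,0,0,0,1],
    [0,0,0,0,0,0,1],
  ],
  grip_force=35,
)

```text
t: 37.35
eef_pos: [0.5018, 0.264, 0.0776]
tool_rot: [[0.006, -0.1, 0.995], [0.003, 0.995, 0.1], [-1.0, 0.002, 0.006]]
wrist_force: [0.5, 0.1, -0.4]
opening: 0.0457
```

```bash
python3 - <<'E'
from h import *
to([.6732,-.0772,.2])
E
```

```text
t 37.35 p [0.5018 0.264  0.0776] yaw 5.75 open 0.0457 f [ 0.5  0.1 -0.4]
turn deg [ 0.05  0.37 -0.14] shift cm [-12.24 -35.65  13.67] len 40.09
```

>>> jog_arm(
  targets=[
    [0,0,0,-1,0,0,1],
    [0,0,0,-2,0,0,1],
    [0,0,0,-3,0,0,1],
    [0,0,0,-3,-0.5,0.3,1],
    [0,0,0,-1.5,-1.5,0.7,1],
    [0,0,0,-0.5,-2.7,1,1],
    [0,0,0,0,-3.5,1.3,1],
    [0,0,0,0,-4,1.5,1],
    [0,0,0,0,-4,1.5,1],
    [0,0,0,0,-4,1.5,1],
    [0,0,0,0,-4,1.5,1],
    [0,0,0,0,-4,1.5,1],
    [0,0,0,0,-3,1.3,1],
    [0,0,0,0,-2,1,1],
    [0,0,0,0,-1,0.3,1],
    [0,0,0,0,0,0,1],
  ],
)

```text
t: 38.95
eef_pos: [0.6723, -0.0757, 0.1979]
tool_rot: [[0.005, -0.104, 0.995], [0.002, 0.995, 0.104], [-1.0, 0.001, 0.005]]
wrist_force: [0.0, -0.3, -1.4]
opening: 0.0457
```

```bash
python3 - <<'E'
from h import *
to([.6755,-.077,.0816])
E
```

```text
t 38.95 p [ 0.6723 -0.0757  0.1979] yaw 5.94 open 0.0457 f [ 0.  -0.3 -1.4]
turn deg [ 0.24  0.28 -0.08] shift cm [11.63 -0.16  0.3 ] len 11.63
```

>>> jog_arm(
  targets=[
    [0.2,0.2,0,1.5,-0.1,0.2,1],
    [0,0,0,2.5,0,0,1],
    [0,0,0,2.5,0,0,1],
    [0,0,0,2,0,0,1],
    [0,0,0,1,0,0,1],
    [0,0,0,0.5,0,0,1],
    [0,0,0,0,0,0,1],
  ],
)

```text
t: 39.65
eef_pos: [0.6708, -0.0671, 0.0909]
tool_rot: [[-0.004, -0.107, 0.994], [0.005, 0.994, 0.107], [-1.0, 0.005, -0.004]]
wrist_force: [-0.7, -0.0, -1.5]
opening: 0.0462
```

```bash
python3 - <<'E'
from h import *
to([.6755,-.077,.0816])
E
```

```text
t 39.65 p [ 0.6708 -0.0671  0.0909] yaw 6.16 open 0.0462 f [-0.7 -0.  -1.5]
turn deg [ 0.46 -0.21 -0.3 ] shift cm [ 0.93 -1.04  0.37] len 1.44
```

>>> jog_arm(
  targets=[
    [0.5,-0.2,-0.3,0,-1,0.4,1],
    [0,0,0,0.2,0,0,1],
    [0,0,0,0,0,0,1],
  ],
)

```text
t: 39.95
eef_pos: [0.678, -0.0772, 0.0915]
tool_rot: [[0.005, -0.099, 0.995], [-0.002, 0.995, 0.099], [-1.0, -0.002, 0.005]]
wrist_force: [-0.7, 0.0, -1.7]
opening: 0.0459
```

```bash
python3 - <<'E'
from h import *
to([.6755,-.077,.0816])
E
```

```text
t 39.95 p [ 0.678  -0.0772  0.0915] yaw 5.66 open 0.0459 f [-0.7  0.  -1.7]
turn deg [-0.04  0.26  0.12] shift cm [ 0.99  0.05 -0.24] len 1.02
```

>>> jog_arm(
  targets=[
    [0,0.2,0.1,0.4,0.05,-0.25,1],
    [0,0,0,0.4,0,0,1],
    [0,0,0,0,0,0,1],
  ],
)

```text
t: 40.25
eef_pos: [0.6764, -0.0778, 0.0849]
tool_rot: [[0.004, -0.098, 0.995], [-0.001, 0.995, 0.098], [-1.0, -0.001, 0.004]]
wrist_force: [0.4, 0.3, -2.7]
opening: 0.0458
```

```bash
python3 - <<'E'
from h import *
to([.6755,-.077,.0816])
E
```

```text
t 40.25 p [ 0.6764 -0.0778  0.0849] yaw 5.62 open 0.0458 f [ 0.4  0.3 -2.7]
turn deg [-0.08  0.23  0.08] shift cm [ 0.33  0.08 -0.08] len 0.35
```

>>> jog_arm(
  targets=[
    [0,0,0,0.2,0.1,-0.1,1],
    [0,0,0,0.15,0,0,1],
    [0,0,0,0,0,0,1],
  ],
)

```text
t: 40.55
eef_pos: [0.6754, -0.0767, 0.0816]
tool_rot: [[0.004, -0.098, 0.995], [-0.001, 0.995, 0.098], [-1.0, -0.001, 0.004]]
wrist_force: [0.2, -0.7, -0.9]
opening: 0.0461
```

```bash
python3 - <<'E'
from h import *
to([.6755,-.077,.0816])
E
```

```text
t 40.55 p [ 0.6754 -0.0767  0.0816] yaw 5.61 open 0.0461 f [ 0.2 -0.7 -0.9]
turn deg [-0.09  0.25  0.08] shift cm [ 0.   -0.03  0.01] len 0.03
```

>>> jog_arm(
  targets=[
    [0,0,0,0.05,0,0,1],
    [0,0,0,0,0,0,0.4],
    [0,0,0,0,0,0,0.25],
    [0,0,0,0,0,0,0.15],
    [0,0,0,0,0,0,0.15],
    [0,0,0,-1,0,0,0.15],
    [0,0,0,-2,0,0,0.15],
    [0,0,0,-3,0,0,0.15],
    [0,0,0,-3,0,0,0.15],
    [0,0,0,-1,0,0,0.15],
    [0,0,0,0,0,0,0.15],
  ],
)

```text
t: 41.65
eef_pos: [0.6754, -0.0768, 0.1877]
tool_rot: [[0.007, -0.098, 0.995], [-0.002, 0.995, 0.098], [-1.0, -0.002, 0.006]]
wrist_force: [0.5, -0.1, 0.6]
opening: 0.0726
```

```bash
python3 - <<'E'
from ov import *
to([.4021,.2958,.2])
im,m=snap('wrist','w15.png')
v=OV('w15.png',m)
b=lambda x,y:(.6387+.995*x-.0993*y,-.0253+.0993*x+.995*y)
for s in((-.04,0),(.03,.056),(.03,-.056)): v.circ(b(*s),.008,.028,M)
v.circ((.672,-.0767),.108,.0235,C);v.circ((.672,-.0767),.008,.0215,C)
v.save('ov15.png',0,640,0,480,1.25)
E
```

```text
t 41.65 p [ 0.6754 -0.0768  0.1877] yaw 5.62 open 0.0726 f [ 0.5 -0.1  0.6]
turn deg [-0.08  0.37  0.13] shift cm [ -1.23  39.79 -23.5 ] len 46.23
```

View pics/ov15.png

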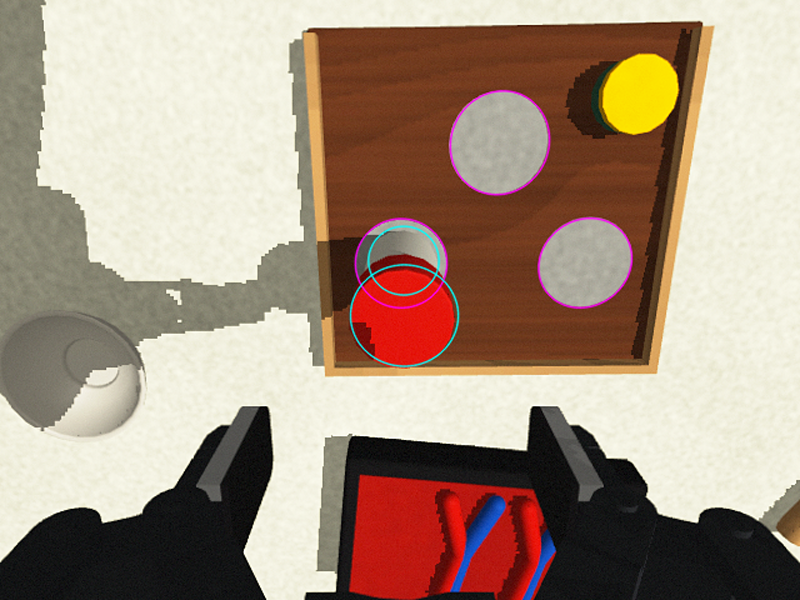

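Canister is back upright, lid (404,315) matching the original pose overlay within about 1 px. Next, the bottle.

>>> jog_arm(
  targets=[
    [0,0.3,0.1,-0.5,1,-0.7,0.15],
    [0,0,0,0,3,-1.7,0.15],
    [0,0,0,0,4,-2.3,0.15],
    [0,0,0,0,4,-2.3,0.15],
    [0,0,0,0,4,-2.3,0.15],
    [0,0,0,0,4,-2.3,0.15],
    [0,0,0,0,4,-2.3,0.15],
    [0,0,0,0,4,-2.3,0.15],
    [0,0,0,0,3.5,-2.2,0.15],
    [0,0,0,0,3,-2,0.15],
    [0,0,0,0,2,-1.4,0.15],
    [0,0,0,0,1,-0.7,0.15],
    [0,0,0,0,0,0,0.15],
  ],
)

```text
t: 43.0
eef_pos: [0.3864, 0.2884, 0.1753]
tool_rot: [[-0.039, -0.097, 0.995], [-0.002, 0.995, 0.097], [-0.999, 0.001, -0.039]]
wrist_force: [-0.1, 0.1, -0.2]
opening: 0.0721
```

```bash
python3 - <<'E'
from h import *
to([.4021,.2958,.055])
E
```

```text
t 43.0 p [0.3864 0.2884 0.1753] yaw 5.57 open 0.0721 f [-0.1  0.1 -0.2]
turn deg [-0.13 -2.24 -0.08] shift cm [12.03  0.58  1.64] len 12.15
```

>>> jog_arm(
  targets=[
    [0,-2.2,0,0,0.5,1,0.15],
    [0,0,0,2,0,0.3,0.15],
    [0,0,0,0,0,0,0.15],
  ],
)

```text
t: 43.3
eef_pos: [0.3995, 0.293, 0.153]
tool_rot: [[-0.001, -0.097, 0.995], [-0.001, 0.995, 0.097], [-1.0, -0.001, -0.001]]
wrist_force: [-0.4, -0.3, -0.3]
opening: 0.0724
```

```bash
python3 - <<'E'
from ov import *
to([.4021,.2958,.055])
im,m=snap('wrist','w16.png')
v=OV('w16.png',m)
v.circ((.4005,.2955),.110,.02,Y)
v.save('ov16.png',0,640,0,480,1.25)
E
```

```text
t 43.3 p [0.3995 0.293  0.153 ] yaw 5.54 open 0.0724 f [-0.4 -0.3 -0.3]
turn deg [-0.16 -0.06  0.05] shift cm [9.8  0.26 0.29] len 9.81
```

View pics/ov16.png

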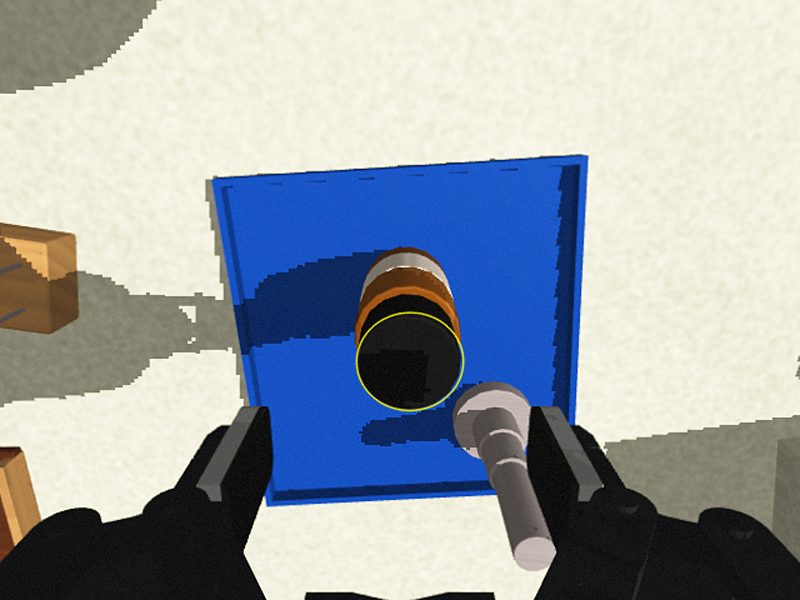

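>>> jog_arm(
  targets=[
    [-0.1,0,0,0.5,0.2,0.1,0.15],
    [0,0,0,2,0,0,0.15],
    [0,0,0,2.5,0,0,0.15],
    [0,0,0,2,0,0,0.15],
    [0,0,0,1,0,0,0.15],
    [0,0,0,0.4,0,0,0.15],
    [0,0,0,0,0,0,0.15],
  ],
)

```text
t: 44.05
eef_pos: [0.408, 0.2952, 0.073]
tool_rot: [[0.011, -0.093, 0.996], [0.004, 0.996, 0.093], [-1.0, 0.003, 0.011]]
wrist_force: [0.4, 0.3, -0.1]
opening: 0.0726
```

```bash
python3 - <<'E'
from h import *
to([.4021,.2958,.055])
E
```

```text
t 44.05 p [0.408  0.2952 0.073 ] yaw 5.35 open 0.0726 f [ 0.4  0.3 -0.1]
turn deg [-0.35  0.63 -0.16] shift cm [ 1.8   0.12 -0.59] len 1.89
```

>>> jog_arm(
  targets=[
    [-0.35,0.6,-0.1,0.4,0.1,-0.55,0.15],
    [0,0,0,0.7,0,0,0.15],
    [0,0,0,0.5,0,0,0.15],
    [0,0,0,0.1,0,0,0.15],
    [0,0,0,0,0,0,0.15],
  ],
)

```text
t: 44.55
eef_pos: [0.4041, 0.2968, 0.0575]
tool_rot: [[0.005, -0.1, 0.995], [0.003, 0.995, 0.1], [-1.0, 0.003, 0.005]]
wrist_force: [-0.4, 0.1, 0.1]
opening: 0.0723
```

```bash
python3 - <<'E'
from h import *
to([.4021,.2958,.055])
E
```

```text
t 44.55 p [0.4041 0.2968 0.0575] yaw 5.74 open 0.0723 f [-0.4  0.1  0.1]
turn deg [ 0.04  0.28 -0.16] shift cm [ 0.25 -0.08 -0.21] len 0.33
```

>>> jog_arm(
  targets=[
    [0,0.3,-0.1,0.25,-0.1,-0.2,0.15],
    [0,0,0,0,0,0,0.15],
    [0,0,0,0,0,0,1],
    [0,0,0,0,0,0,1],
    [0,0,0,0,0,0,1],
    [0,0,0,0,0,0,1],
    [0,0,0,0,0,0,1],
    [0,0,0,0,0,0,1],
  ],
  grip_force=40,
)

```text
t: 45.35
eef_pos: [0.4026, 0.2959, 0.0555]
tool_rot: [[0.001, -0.1, 0.995], [0.002, 0.995, 0.1], [-1.0, 0.002, 0.001]]
wrist_force: [0.1, -0.6, -0.7]
opening: 0.0446
```

```bash
python3 - <<'E'
from h import *
to([.4021,.2958,.0547])
to([.6622,.0335,.19])
E
```

```text
t 45.35 p [0.4026 0.2959 0.0555] yaw 5.74 open 0.0446 f [ 0.1 -0.6 -0.7]
turn deg [ 0.04  0.05 -0.1 ] shift cm [ 0.08 -0.   -0.05] len 0.1
t 45.35 p [0.4026 0.2959 0.0555] yaw 5.74 open 0.0446 f [ 0.1 -0.6 -0.7]
turn deg [ 0.04  0.05 -0.1 ] shift cm [-13.45 -28.69  23.22] len 39.28
```

>>> jog_arm(
  targets=[
    [0,0,0,-1,0,0,1],
    [0,0,0,-2,0,0,1],
    [0,0,0,-3,0,0,1],
    [0,0,0,-3,-0.5,0.5,1],
    [0,0,0,-1.5,-1.5,1.3,1],
    [0,0,0,-0.5,-2.5,2,1],
    [0,0,0,0,-3.2,2.6,1],
    [0,0,0,0,-3.5,2.8,1],
    [0,0,0,0,-3.5,2.8,1],
    [0,0,0,0,-3.5,2.8,1],
    [0,0,0,0,-3.5,2.8,1],
    [0,0,0,0,-3,2.5,1],
    [0,0,0,0,-2,1.7,1],
    [0,0,0,0,-1,0.7,1],
    [0,0,0,0,0,0,1],
  ],
)

```text
t: 46.85
eef_pos: [0.6601, 0.0321, 0.174]
tool_rot: [[-0.002, -0.104, 0.995], [-0.0, 0.995, 0.104], [-1.0, -0.0, -0.002]]
wrist_force: [0.2, -0.1, -1.5]
opening: 0.0448
```

```bash
python3 - <<'E'
from h import *
to([.6627,.0335,.0595])
E
```

```text
t 46.85 p [0.6601 0.0321 0.174 ] yaw 5.95 open 0.0448 f [ 0.2 -0.1 -1.5]
turn deg [ 0.24 -0.13  0.  ] shift cm [11.45  0.11  0.27] len 11.45
```

>>> jog_arm(
  targets=[
    [0.2,0,0,1.5,0,0.2,1],
    [0,0,0,2.5,0,0,1],
    [0,0,0,2.5,0,0,1],
    [0,0,0,1.5,0,0,1],
    [0,0,0,0.5,0,0,1],
    [0,0,0,0,0,0,1],
  ],
)

```text
t: 47.45
eef_pos: [0.6564, 0.0396, 0.0833]
tool_rot: [[-0.008, -0.106, 0.994], [0.002, 0.994, 0.106], [-1.0, 0.003, -0.007]]
wrist_force: [-0.2, -0.5, -1.3]
opening: 0.0443
```

```bash
python3 - <<'E'
from h import *
to([.6627,.0335,.0595])
E
```

```text
t 47.45 p [0.6564 0.0396 0.0833] yaw 6.08 open 0.0443 f [-0.2 -0.5 -1.3]
turn deg [ 0.38 -0.42 -0.16] shift cm [ 2.38 -0.67  0.57] len 2.53
```

>>> jog_arm(
  targets=[
    [0.4,-0.4,-0.2,0.2,-0.7,0.55,1],
    [0,0,0,0.6,0,0,1],
    [0,0,0,0.6,0,0,1],
    [0,0,0,0.2,0,0,1],
    [0,0,0,0,0,0,1],
  ],
)

```text
t: 47.95
eef_pos: [0.6655, 0.0329, 0.0698]
tool_rot: [[0.007, -0.099, 0.995], [-0.002, 0.995, 0.099], [-1.0, -0.002, 0.007]]
wrist_force: [0.9, 0.4, -1.4]
opening: 0.0447
```

```bash
python3 - <<'E'
from h import *
to([.6627,.0335,.0595])
E
```

```text
t 47.95 p [0.6655 0.0329 0.0698] yaw 5.67 open 0.0447 f [ 0.9  0.4 -1.4]
turn deg [-0.03  0.38  0.13] shift cm [ 1.03  0.09 -0.27] len 1.07
```

>>> jog_arm(
  targets=[
    [0,0.35,0.1,0.4,0.1,-0.25,1],
    [0,0,0,0.4,0,0,1],
    [0,0,0,0,0,0,1],
  ],
)

```text
t: 48.25
eef_pos: [0.663, 0.0335, 0.0617]
tool_rot: [[0.001, -0.099, 0.995], [-0.0, 0.995, 0.099], [-1.0, -0.0, 0.001]]
wrist_force: [0.1, 0.7, -1.9]
opening: 0.0446
```

```bash
python3 - <<'E'
from h import *
to([.6627,.0335,.0595])
E
```

```text
t 48.25 p [0.663  0.0335 0.0617] yaw 5.66 open 0.0446 f [ 0.1  0.7 -1.9]
turn deg [-0.04  0.05  0.03] shift cm [ 0.22 -0.   -0.03] len 0.22
```

>>> jog_arm(
  targets=[
    [0,0,0,0.2,0,0,1],
    [0,0,0,0.1,0,0,1],
    [0,0,0,0,0,0,1],
  ],
)

```text
t: 48.55
eef_pos: [0.6637, 0.0336, 0.0596]
tool_rot: [[0.002, -0.099, 0.995], [-0.001, 0.995, 0.099], [-1.0, -0.001, 0.002]]
wrist_force: [0.1, 0.9, -2.1]
opening: 0.0446
```

```bash
python3 - <<'E'
from h import *
to([.6627,.0335,.0595])
E
```

```text
t 48.55 p [0.6637 0.0336 0.0596] yaw 5.67 open 0.0446 f [ 0.1  0.9 -2.1]
turn deg [-0.03  0.12  0.04] shift cm [ 0.01 -0.   -0.1 ] len 0.1
```

>>> jog_arm(
  targets=[
    [0,0,0,0.07,0,-0.1,1],
    [0,0,0,0,0,0,1],
    [0,0,0,0,0,0,0.4],
    [0,0,0,0,0,0,0.25],
    [0,0,0,0,0,0,0.15],
    [0,0,0,0,0,0,0.15],
    [0,0,0,-1,0,0,0.15],
    [0,0,0,-2,0,0,0.15],
    [0,0,0,-3,0,0,0.15],
    [0,0,0,-3,0,0,0.15],
    [0,0,0,-3,0,0,0.15],
    [0,0,0,-1,0,0,0.15],
    [0,0,0,0,0,0,0.15],
  ],
)

```text
t: 49.85
eef_pos: [0.6624, 0.0334, 0.1968]
tool_rot: [[0.004, -0.099, 0.995], [-0.001, 0.995, 0.099], [-1.0, -0.001, 0.004]]
wrist_force: [0.1, 0.4, -0.4]
opening: 0.073
```

```bash
python3 - <<'E'
from ov import *
to([.4804,.3558,.2])
im,m=snap('wrist','w17.png')
v=OV('w17.png',m)
b=lambda x,y:(.6387+.995*x-.0993*y,-.0253+.0993*x+.995*y)
for s in((-.04,0),(.03,.056),(.03,-.056)): v.circ(b(*s),.008,.028,M)
v.circ((.672,-.0767),.108,.0235,C)
v.circ((.6605,.0332),.114,.02,Y);v.circ((.6605,.0332),.086,.023,Y)
v.save('ov17.png',0,640,0,480,1.25)
E
```

```text
t 49.85 p [0.6624 0.0334 0.1968] yaw 5.66 open 0.073 f [ 0.1  0.4 -0.4]
turn deg [-0.04  0.22  0.06] shift cm [ -0.32  33.88 -14.91] len 37.02
```

View pics/ov17.png

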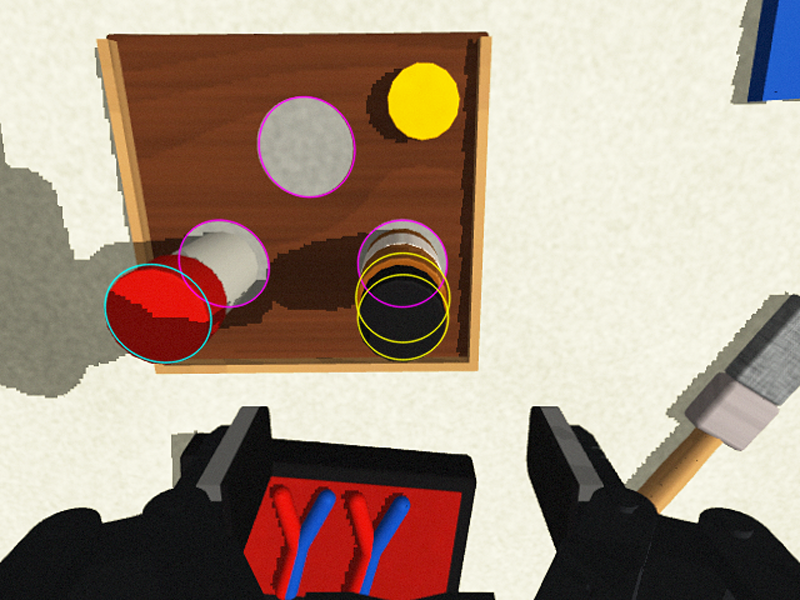

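Bottle is back on its place: cap (403,317) matches the overlay. Now the mandrel.

>>> jog_arm(
  targets=[
    [0,0.2,0,-0.3,1,-0.5,0.4],
    [0,0,0,0,3,-1.2,0.4],
    [0,0,0,0,4,-1.7,0.4],
    [0,0,0,0,4,-1.7,0.4],
    [0,0,0,0,4,-1.7,0.4],
    [0,0,0,0,4,-1.7,0.4],
    [0,0,0,0,4,-1.7,0.4],
    [0,0,0,0,4,-1.7,0.4],
    [0,0,0,0,3,-1.3,0.4],
    [0,0,0,0,2,-1,0.4],
    [0,0,0,0,1,-0.5,0.4],
    [0,0,0,0,0,0,0.4],
  ],
)

```text
t: 51.1
eef_pos: [0.459, 0.3701, 0.1769]
tool_rot: [[-0.042, -0.098, 0.994], [-0.01, 0.995, 0.098], [-0.999, -0.006, -0.043]]
wrist_force: [-0.1, -0.3, -0.1]
opening: 0.0512
```

```bash
python3 - <<'E'
from h import *
to([.4804,.3558,.0755])
E
```

```text
t 51.1 p [0.459  0.3701 0.1769] yaw 5.62 open 0.0512 f [-0.1 -0.3 -0.1]
turn deg [-0.09 -2.44  0.34] shift cm [10.14 -1.64  1.99] len 10.46
```

>>> jog_arm(
  targets=[
    [0,-2.4,0.3,0,-0.8,1,0.4],
    [0,0,0,0,-0.6,0.7,0.4],
    [0,0,0,0,0,0,0.4],
  ],
)

```text
t: 51.4
eef_pos: [0.4774, 0.3553, 0.174]
tool_rot: [[-0.004, -0.097, 0.995], [-0.004, 0.995, 0.097], [-1.0, -0.003, -0.004]]
wrist_force: [-0.7, -1.6, 0.0]
opening: 0.0511
```

```bash
python3 - <<'E'
from ov import *
to([.4804,.3558,.0755])
im,m=snap('wrist','w18.png')
v=OV('w18.png',m)
v.circ((.4789,.3559),.116,.009,G);v.circ((.4789,.3559),.016,.024,G)
v.save('ov18.png',0,640,0,480,1.25)
E
```

```text
t 51.4 p [0.4774 0.3553 0.174 ] yaw 5.58 open 0.0511 f [-0.7 -1.6  0. ]
turn deg [-0.13 -0.24  0.2 ] shift cm [9.85 0.02 0.3 ] len 9.85
```

View pics/ov18.png

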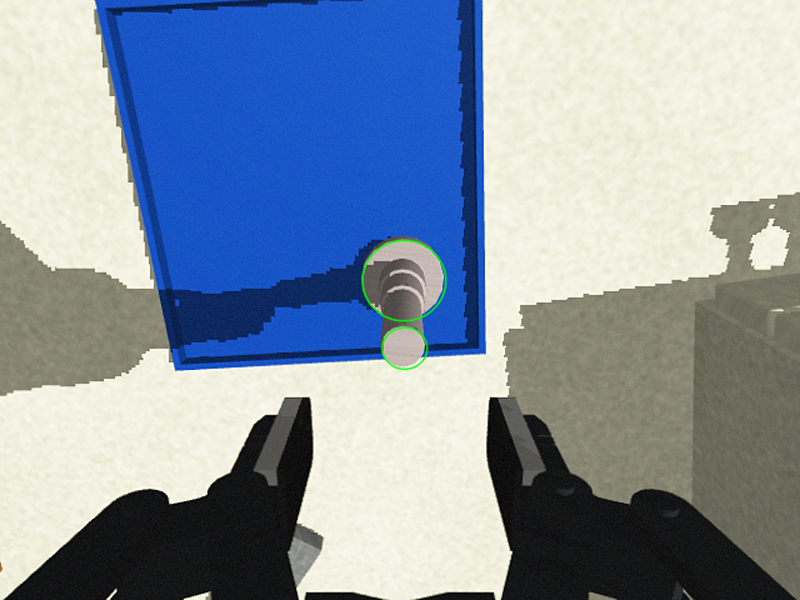

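>>> jog_arm(
  targets=[
    [-0.1,-0.2,0.2,0.5,0,0.2,0.4],
    [0,0,0,2,0,0,0.4],
    [0,0,0,2.5,0,0,0.4],
    [0,0,0,2,0,0,0.4],
    [0,0,0,1,0,0,0.4],
    [0,0,0,0.4,0,0,0.4],
    [0,0,0,0,0,0,0.4],
  ],
)

```text
t: 52.15
eef_pos: [0.4821, 0.3543, 0.0872]
tool_rot: [[0.0, -0.094, 0.996], [0.002, 0.996, 0.094], [-1.0, 0.002, 0.0]]
wrist_force: [0.2, 0.3, 0.9]
opening: 0.0513
```

```bash
python3 - <<'E'
from h import *
to([.4804,.3558,.0755])
E
```

```text
t 52.15 p [0.4821 0.3543 0.0872] yaw 5.42 open 0.0513 f [0.2 0.3 0.9]
turn deg [-0.28  0.02 -0.11] shift cm [ 1.17  0.17 -0.15] len 1.2
```

>>> jog_arm(
  targets=[
    [-0.3,0,-0.1,0.4,0.15,-0.15,0.4],
    [0,0,0,0.5,0,0,0.4],
    [0,0,0,0.2,0,0,0.4],
    [0,0,0,0,0,0,0.4],
  ],
)

```text
t: 52.55
eef_pos: [0.4821, 0.3568, 0.0785]
tool_rot: [[0.005, -0.1, 0.995], [0.003, 0.995, 0.1], [-1.0, 0.002, 0.005]]
wrist_force: [0.5, 0.4, 0.2]
opening: 0.0515
```

```bash
python3 - <<'E'
from h import *
to([.4804,.3558,.0755])
E
```

```text
t 52.55 p [0.4821 0.3568 0.0785] yaw 5.75 open 0.0515 f [0.5 0.4 0.2]
turn deg [ 0.05  0.3  -0.12] shift cm [ 0.3  -0.09 -0.18] len 0.36
```

>>> jog_arm(
  targets=[
    [0,0.3,0,0.25,-0.1,-0.2,0.4],
    [0,0,0,0,0,0,0.4],
    [0,0,0,0,0,0,1],
    [0,0,0,0,0,0,1],
    [0,0,0,0,0,0,1],
    [0,0,0,0,0,0,1],
    [0,0,0,0,0,0,1],
    [0,0,0,0,0,0,1],
  ],
  grip_force=45,
)

```text
t: 53.35
eef_pos: [0.4807, 0.356, 0.0768]
tool_rot: [[0.001, -0.1, 0.995], [0.003, 0.995, 0.1], [-1.0, 0.003, 0.001]]
wrist_force: [0.1, -0.6, -0.8]
opening: 0.0162
```

```bash
python3 - <<'E'
from h import *
to([.4804,.3558,.0757])
to([.602,-.0281,.22])
E
```

```text
t 53.35 p [0.4807 0.356  0.0768] yaw 5.75 open 0.0162 f [ 0.1 -0.6 -0.8]
turn deg [ 0.05  0.08 -0.17] shift cm [ 0.11 -0.02 -0.03] len 0.11
t 53.35 p [0.4807 0.356  0.0768] yaw 5.75 open 0.0162 f [ 0.1 -0.6 -0.8]
turn deg [ 0.05  0.08 -0.17] shift cm [-14.32 -39.43   8.26] len 42.75
```

>>> jog_arm(
  targets=[
    [0,0,0,-1,0,0,1],
    [0,0,0,-2,0,0,1],
    [0,0,0,-3,0,0,1],
    [0,0,0,-3,-0.5,0,1],
    [0,0,0,-2.5,-1.5,0.3,1],
    [0,0,0,-1,-2.7,0.5,1],
    [0,0,0,0,-3.7,0.8,1],
    [0,0,0,0,-4,0.9,1],
    [0,0,0,0,-4,0.9,1],
    [0,0,0,0,-4,0.9,1],
    [0,0,0,0,-4,0.9,1],
    [0,0,0,0,-4,0.9,1],
    [0,0,0,0,-4,0.9,1],
    [0,0,0,0,-3,0.7,1],
    [0,0,0,0,-2,0.3,1],
    [0,0,0,0,-1,0.2,1],
    [0,0,0,0,0,0,1],
  ],
)

```text
t: 55.05
eef_pos: [0.602, -0.0333, 0.2119]
tool_rot: [[-0.0, -0.104, 0.995], [-0.0, 0.995, 0.104], [-1.0, -0.0, -0.0]]
wrist_force: [0.5, -0.2, -0.7]
opening: 0.0161
```

```bash
python3 - <<'E'
from h import *
to([.6023,-.0279,.0808])
E
```

```text
t 55.05 p [ 0.602  -0.0333  0.2119] yaw 5.95 open 0.0161 f [ 0.5 -0.2 -0.7]
turn deg [ 0.25 -0.02  0.02] shift cm [13.11  0.54  0.09] len 13.12
```

>>> jog_arm(
  targets=[
    [0.2,0,0,1.5,0.2,0,1],
    [0,0,0,2.5,0,0,1],
    [0,0,0,2.5,0,0,1],
    [0,0,0,2,0,0,1],
    [0,0,0,1.2,0,0,1],
    [0,0,0,0.5,0,0,1],
    [0,0,0,0,0,0,1],
  ],
)

```text
t: 55.75
eef_pos: [0.5983, -0.0218, 0.1024]
tool_rot: [[-0.004, -0.108, 0.994], [0.003, 0.994, 0.108], [-1.0, 0.004, -0.004]]
wrist_force: [0.3, 0.5, -2.1]
opening: 0.0159
```

```bash
python3 - <<'E'
from h import *
to([.6023,-.0279,.0808])
E
```

```text
t 55.75 p [ 0.5983 -0.0218  0.1024] yaw 6.18 open 0.0159 f [ 0.3  0.5 -2.1]
turn deg [ 0.48 -0.22 -0.21] shift cm [ 2.16 -0.65  0.34] len 2.28
```

>>> jog_arm(
  targets=[
    [0.5,-0.2,-0.2,0.2,-0.65,0.3,1],
    [0,0,0,0.6,0,0,1],
    [0,0,0,0.5,0,0,1],
    [0,0,0,0.1,0,0,1],
    [0,0,0,0,0,0,1],
  ],
)

```text
t: 56.25
eef_pos: [0.6048, -0.0286, 0.0908]
tool_rot: [[0.007, -0.098, 0.995], [-0.001, 0.995, 0.098], [-1.0, -0.002, 0.006]]
wrist_force: [0.2, -0.1, -2.0]
opening: 0.0161
```

```bash
python3 - <<'E'
from h import *
to([.6023,-.0279,.0808])
E
```

```text
t 56.25 p [ 0.6048 -0.0286  0.0908] yaw 5.65 open 0.0161 f [ 0.2 -0.1 -2. ]
turn deg [-0.05  0.36  0.12] shift cm [ 1.    0.1  -0.24] len 1.03
```

>>> jog_arm(
  targets=[
    [0,0.35,0.1,0.4,0.1,-0.25,1],
    [0,0,0,0.4,0,0,1],
    [0,0,0,0,0,0,1],
  ],
)

```text
t: 56.55
eef_pos: [0.6024, -0.028, 0.0828]
tool_rot: [[0.001, -0.098, 0.995], [-0.0, 0.995, 0.098], [-1.0, -0.001, 0.001]]
wrist_force: [-0.2, -0.2, -2.0]
opening: 0.0163
```

```bash
python3 - <<'E'
from h import *
to([.6023,-.0279,.0808])
E
```

```text
t 56.55 p [ 0.6024 -0.028   0.0828] yaw 5.64 open 0.0163 f [-0.2 -0.2 -2. ]
turn deg [-0.06  0.05  0.03] shift cm [ 0.2   0.01 -0.01] len 0.2
```

>>> jog_arm(
  targets=[
    [0,0,0,0.2,0,0,1],
    [0,0,0,0.1,0,0,1],
    [0,0,0,0,0,0,1],
  ],
)

```text
t: 56.85
eef_pos: [0.603, -0.0281, 0.0809]
tool_rot: [[0.002, -0.098, 0.995], [-0.001, 0.995, 0.098], [-1.0, -0.001, 0.002]]
wrist_force: [0.4, 0.2, -1.5]
opening: 0.0162
```

>>> jog_arm(
  targets=[
    [0,0,0,0.07,0,-0.1,1],
    [0,0,0,0,0,0,1],
    [0,0,0,0,0,0,0.7],
    [0,0,0,0,0,0,0.5],
    [0,0,0,0,0,0,0.4],
    [0,0,0,0,0,0,0.4],
    [0,0,0,-1,0,0,0.4],
    [0,0,0,-2,0,0,0.4],
    [0,0,0,-3,0,0,0.4],
    [0,0,0,-3,0,0,0.4],
    [0,0,0,-3,0,0,0.4],
    [0,0,0,-1,0,0,0.4],
    [0,0,0,0,0,0,0.4],
  ],
)

```text
t: 58.15
eef_pos: [0.6018, -0.0282, 0.218]
tool_rot: [[0.004, -0.098, 0.995], [-0.001, 0.995, 0.098], [-1.0, -0.002, 0.004]]
wrist_force: [0.2, -0.1, -0.3]
opening: 0.0511
```

```bash
python3 - <<'E'
from ov import *
to([.43,-.03,.32])
im,m=snap('wrist','w19.png')
v=OV('w19.png',m)
b=lambda x,y:(.6387+.995*x-.0993*y,-.0253+.0993*x+.995*y)
for s in((-.04,0),(.03,.056),(.03,-.056)): v.circ(b(*s),.008,.028,M)
v.circ((.672,-.0767),.108,.0235,C)
v.circ((.6605,.0332),.114,.02,Y)
v.circ((.600,-.0275),.12,.009,G);v.circ((.600,-.0275),.02,.024,G)
v.save('ov19.png',0,640,0,480,1.25)
E
```

```text
t 58.15 p [ 0.6018 -0.0282  0.218 ] yaw 5.64 open 0.0511 f [ 0.2 -0.1 -0.3]
turn deg [-0.06  0.24  0.1 ] shift cm [-10.2    1.53 -17.12] len 19.98
```

View pics/ov19.png

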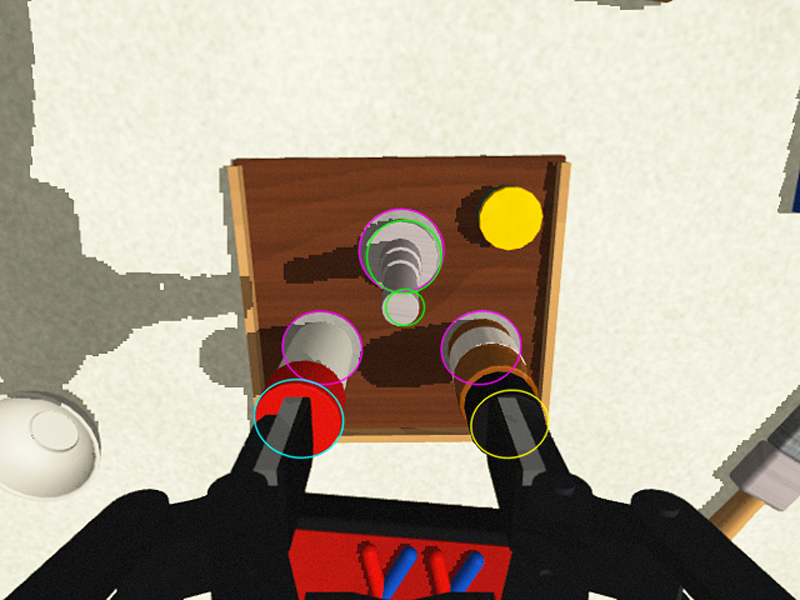

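>>> jog_arm(
  targets=[
    [0,0,0,-3,0,0,0.4],
    [0,0,0,-3,0,-1,0.4],
    [0,0,0,-2,0,-3,0.4],
    [0,0,0,-2,0,-4,0.4],
    [0,0,0,0,0,-4,0.4],
    [0,0,0,0,0,-3,0.4],
    [0,0,0,0,0,-1,0.4],
    [0,0,0,0,0,0,0.4],
    [0,0,0,0,0,0,0.4],
  ],
)

```text
t: 59.1
eef_pos: [0.4331, -0.0432, 0.3042]
tool_rot: [[-0.024, -0.098, 0.995], [0.006, 0.995, 0.098], [-1.0, 0.008, -0.023]]
wrist_force: [0.7, 0.5, 0.7]
opening: 0.051
```

```bash
python3 - <<'E'
from h import *
st(); snap('wrist','wf.png'); snap('side','sf.png'); snap('top','tf.png')
a=cv2.imread('pics/top0.png')[160:370,240:520];b=cv2.imread('pics/tf.png')[160:370,240:520]
cv2.imwrite('pics/cmp.png',cv2.resize(np.hstack([a,b]),None,fx=1.42,fy=1.42))
E
```

```text
t 59.1 p [ 0.4331 -0.0432  0.3042] yaw 5.62 open 0.051 f [0.7 0.5 0.7]
```

View pics/wf.png

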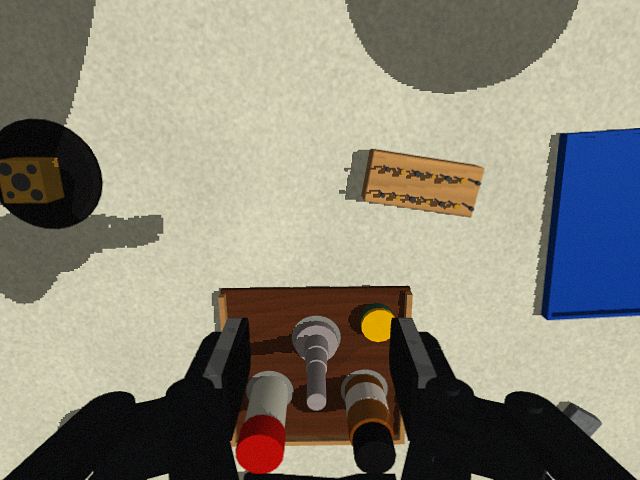

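View pics/sf.png

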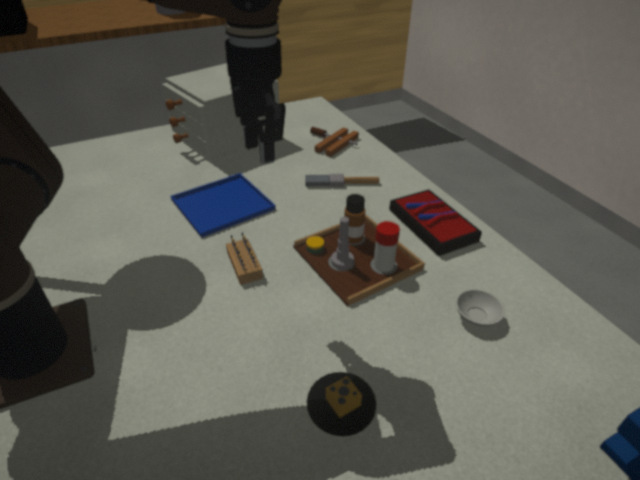

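View pics/cmp.png

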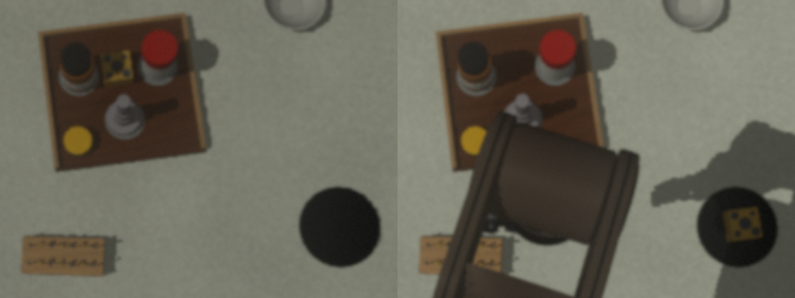

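```bash
python3 - <<'E'
from h import *
print(order.close_job())
E
```

```text
the job is handed in; nothing more can be done
None
```

The job is handed in at about 59 s of the 144 s allowed. The mandrel, bottle and canister went into the blue tray and stood upright there. The brass block then went onto the black pad, and the three went back to their starting spots in the order canister, bottle, mandrel.

**Last checks**
- **The three objects:** Overlays of their original poses match the final wrist pictures to about 1–2 px, roughly 1 mm. All three are upright. The mandrel's top reads about 1 mm to one side.
- **Block:** It lies flat on the pad, about 2 mm off its centre. My first top-camera estimate of the pad centre disagreed with the wrist view by about 3 mm. I placed the block by the wrist estimate, and the side and top pictures agree with it.
- **Left alone:** The tin, bur stand and brush look unmoved in the side and top pictures. I compared them by eye only.
- **Forces:** Wrist readings at the end of each move stayed under about 5 N. The gripper is clear of everything.

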